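# Set the belt rail and pile the lens cassettes

## Task

Get the piling place by the belt ready and pile up the lens cassettes. First slide the wooden rail off the taped outline and press it against the two red pins, from the robot's side, until its long edge touches both pins at once, and leave it there; then pile all the black cassettes flat and square on top of one another, centred in the taped outline with their long sides along it, and lay the plywood cover squarely on top of the pile, handle up. Leave the other things on the bench alone.

Things in the scene. Friction and masses are not known exactly. Their poses are not given: they have to be found in the camera images.
- place: piling place: a green tape outline 78 x 138 mm (outer) flat on the bench, fixed; origin at its centre on the bench surface. Its y axis runs along the long side of the outline, its x axis points away from the robot towards the two pins. It is turned by up to 0.2 rad.
- pin_left_foot (a point): foot centre, on the bench, of the left stop pin: fixed upright red pin, 16 mm diameter, 24 mm tall, 160 mm from the outline's centre along the place's +x and 80 mm along its +y.
- pin_right_foot (a point): foot centre of the right stop pin, the same but 80 mm along the place's -y.
- rail_mid (a point): centre (half-way up, 18 mm) of the rail: loose straight wooden strip 200 long x 32 wide x 36 mm high, 0.3 kg, with a dark line along its top; y axis along its length, x across its width, z up. It starts lying askew across the taped outline.
- cassette1_mid (a point): centre of flat lens cassette 1 (4 to 6 of the six alike are present): loose black plate 120 long x 60 wide x 14 mm thick, two pink-white round windows on top, about 0.14 kg; y axis along its length, x across, z up. Point 7 mm above its underside.
- cassette2_mid (a point): centre of flat lens cassette 2 (4 to 6 of the six alike are present): loose black plate 120 long x 60 wide x 14 mm thick, two pink-white round windows on top, about 0.14 kg; y axis along its length, x across, z up. Point 7 mm above its underside.
- cassette3_mid (a point): centre of flat lens cassette 3 (4 to 6 of the six alike are present): loose black plate 120 long x 60 wide x 14 mm thick, two pink-white round windows on top, about 0.14 kg; y axis along its length, x across, z up. Point 7 mm above its underside.
- cassette4_mid (a point): centre of flat lens cassette 4 (4 to 6 of the six alike are present): loose black plate 120 long x 60 wide x 14 mm thick, two pink-white round windows on top, about 0.14 kg; y axis along its length, x across, z up. Point 7 mm above its underside.
- cassette5_mid (a point): centre of flat lens cassette 5 (4 to 6 of the six alike are present): loose black plate 120 long x 60 wide x 14 mm thick, two pink-white round windows on top, about 0.14 kg; y axis along its length, x across, z up. Point 7 mm above its underside.
- cassette6_mid (a point): centre of flat lens cassette 6 (4 to 6 of the six alike are present): loose black plate 120 long x 60 wide x 14 mm thick, two pink-white round windows on top, about 0.14 kg; y axis along its length, x across, z up. Point 7 mm above its underside.
- cover_grip (a point): centre of the handle of the cover: loose plywood board 120 x 60 x 12 mm with a dark wooden handle bar on top, 70 long (along the board's length) x 24 wide x 30 mm high; about 0.16 kg; y axis along its length, z up. The point is 27 mm above the board's underside and 15 mm below the handle's top.
- frame_a: bystander: black ring, 56 mm diameter, 10 mm high; origin at the centre of its underside. Not part of the job.
- frame_b: bystander: black ring, 56 mm diameter, 10 mm high; origin at the centre of its underside. Not part of the job.
- driver: bystander: red-handled screwdriver, 150 mm; origin on its axis. Not part of the job.
- offcut: bystander: wooden offcut 35 x 110 x 22 mm; origin at the centre of its underside. Not part of the job.
- tub: bystander: clear tub, 90 mm diameter, 50 mm high; origin at the centre of its underside. Not part of the job.
- jar: bystander: clear jar with metal cap, 70 mm diameter, 55 mm high; origin at the centre of its underside. Not part of the job.
- flask: bystander: pink drinks flask, 72 mm diameter, 220 mm tall; origin at the centre of its underside. Not part of the job.
Things that resemble listed ones, but are neither listed nor needed, are in the scene too. What is shaped like the part that bears cassette1_mid but purple is not meant.

How it is judged:
By the outcome, as a careful person would: the job done as asked, in the order asked, and still so for the second after the job is handed in, with the robot touching nothing.
Of cassette1, cassette2, cassette3, cassette4, cassette5, cassette6 only 4 to 6 are there at a start; the rules pass over those that are not, and their reading is None.
At some moment in a run one of rail, cover may be knocked a few centimetres aside while the robot is not near it.
Once in a run the grip may slacken for a moment while it holds something.
It also fails if it takes over 210 s, if anything falls off the work surface, if the arm or the gripper's body presses on something with over 40 N, if the wrist force passes 120 N, or if a joint passes its speed limit or range.

## Robot

A 6-joint arm with a two-finger parallel gripper is mounted at the origin on the work surface. World frame = base frame: x ahead of the robot, y to its left, z up, the work surface at z = 0. Lengths are in m, angles in rad, forces in N, time in s.
With the tool pointing down it reaches from about 0.375 to 0.975 m from the base axis. Payload 3.8 kg.
Tool frame: the origin (TCP) lies midway between the tips of the shut fingers; the grasp point (between the pads) lies 19 mm behind it; z points along the fingers, y is the line along which they close (so a half turn about z gives the same grasp; the last joint's range is limited). The gripper opens to 85 mm and grips with 20 to 120 N. Pads are 22 mm wide; open, the fingers measure 114 mm over their backs; the gripper's body (76 mm by 85 mm) begins 54 mm behind the grasp point. The pads swing forward as they close: fully open they stand 13 mm farther back than shut.
Start: joints at [1.064, 0.264, 1.604, -0, 1.274, -0.037], TCP at [0.306, 0.602, 0.231] pointing down, gripper open.
Joint ranges: [-2.63, 2.63], [-0.94, 2.18], [0.31, 2.57], [-1.31, 4.45], [0, 2.66], [-2.55, 2.55]. Speed limits (rad/s): [2.57, 2.57, 3.14, 3.14, 3.14, 3.14].

## Interface

Orientations are given as a rotation vector (axis times angle).
In Python, from workcell import bot, imaging gives the robot as it stands.
- The arm moves only by the tool step_arm, never from a script. Its argument "series" is a list of rows, each an object of numbers: "grip": the closure, from -1 (fully open) to 1 (shut); "x", "y", "z": the shift along the tool's x, y, z normalised to -1 to 1, where 1 is 500 mm; "ax", "ay", "az": the turn, a rotation vector about the tool's x, y, z normalised to -1 to 1, where 1 is 30 degrees. A call has 1 to 12 rows; each row is the pose to reach, as a shift and turn from the pose commanded when the call began, along the tool's axes at that moment; what a row does not reach only later rows make up. A row lasts 1/10 s, in which the tool goes at most 50 mm and 8.59 degrees, less where a joint would pass 70% of its speed; a pose out of reach is approached as far as the arm can. A call with a number of a shift or a turn outside -1 to 1 is refused whole. A call with a gripper value outside its range is refused whole. The fingers move at their own pace and stop on an object; "force" is the grip in N (left out, the last holds). Time passes only in rows, so rows that repeat a pose let the fingers close. It gives the time, the measured TCP pose, the force, the opening and the grip force at its end, in the units of the state.
- bot.read_state(): the state, without advancing time (a new reading comes with each control period).
- imaging.read_camera(name): name is "scene" or "top"; returns a dict with "img" (400x640x3 uint8, red, green, blue), "fx", "fy", "cx", "cy" (pixels), "R" (3x3) and "t" (3): a world point X has camera coordinates R X + t. Camera axes: x right, y down, z forward; pixel columns grow to the right and rows downward; lengths in m; the calibration is good to about 2 mm. A picture is of the moment at which its call begins. There is no depth.
- bot.finish_job(): hands the job in; it is judged then, once.
The state is a dict: "time": time; "q": joint angles; "joint_vel": joint speeds; "joint_torque": joint torques, N m; "tool_pos": TCP position; "tcp_rot": TCP orientation; "wrist_force": force on the tool from outside, world axes, zero at the start; "torque": the same for the moment, N m; "width": opening from 0.0 (shut) to 1.0 (fully open); "grip_force": force on a finger pad.
Only numpy, scipy, OpenCV 4.12 (cv2) and the standard library are available. Lean on these libraries where they do the work, as an engineer would, in place of code of your own. Each camera call takes 0.05 s, during which the arm holds its last target. There are 200 camera calls.

## Working session

There is one attempt and no reset: what is moved stays moved. The work goes in short steps, Python scripts to look and compute and a tool call to move; the robot and the scene stay as the last step left them, time stands still between calls to the robot, and variables do not carry over. Pictures are saved under pics/ and viewed, at most 14 in all, crops included, and the job is handed in when it is done.

Besides the shell and the picture viewer there is one more tool, called after "Emit:" as name(argument=value, ...) on one line, values as JSON. step_arm: Moves the arm, as the interface text tells. Scaled input: -1 to 1 covers 500 mm each way for a shift and 30 degrees each way for a turn. Its arguments: {"type":"object","properties":{"series":{"type":"array","items":{"type":"object","properties":{"grip":{"type":"number"},"x":{"type":"number","minimum":-1,"maximum":1},"y":{"type":"number","minimum":-1,"maximum":1},"z":{"type":"number","minimum":-1,"maximum":1},"ax":{"type":"number","minimum":-1,"maximum":1},"ay":{"type":"number","minimum":-1,"maximum":1},"az":{"type":"number","minimum":-1,"maximum":1}}}},"force":{"type":"number"}},"required":["series"]}

```bash
ls; mkdir -p pics; python3 - <<'E'
from workcell import bot, imaging
import cv2,numpy as np
s=bot.read_state();print(s)
for n in("scene","top"):
    c=imaging.read_camera(n);cv2.imwrite(f"pics/{n}0.png",c["img"][:,:,::-1])
    print(n,c["fx"],c["fy"],c["cx"],c["cy"],np.round(c["R"],4).tolist(),np.round(c["t"],4).tolist())
E
```

```text
pics
{'time': 0.0, 'q': array([ 1.06410556e+00,  2.64741344e-01,  1.60539448e+00,  2.13197368e-05,
        1.27367519e+00, -3.69101498e-02]), 'joint_vel': array([ 7.29465843e-05,  4.02673436e-04, -1.47317800e-03, -6.62186007e-05,
        1.29867930e-03,  5.33613240e-04]), 'joint_torque': array([-8.66019436e-04, -5.15098679e+01, -3.67322767e+01, -1.33685012e-04,
        1.25053813e-02, -2.11580436e-05]), 'tool_pos': array([0.30521201, 0.60123416, 0.22995891]), 'tcp_rot': array([-0.73102865, -3.05472181,  0.00334743]), 'wrist_force': array([-1.0468488 , -0.91380043, -0.43066628]), 'torque': array([-0.02458301, -0.01742321, -0.02367137]), 'grip_force': 0.0, 'width': 1.0016215746034558}
scene 384.2546177272427 384.2546177272427 317.87596572066525 196.71616617990674 [[0.4618, 0.887, 0.0088], [0.4863, -0.2448, -0.8388], [-0.7418, 0.3916, -0.5444]] [-0.2493, -0.1427, 1.4041]
top 401.44553621226663 401.44553621226663 319.6604641196029 197.0111536009877 [[-0.0192, -0.9998, 0.0104], [-0.988, 0.0174, -0.1532], [0.153, -0.0133, -0.9881]] [0.0611, 0.4529, 1.1989]
```

View pics/top0.png

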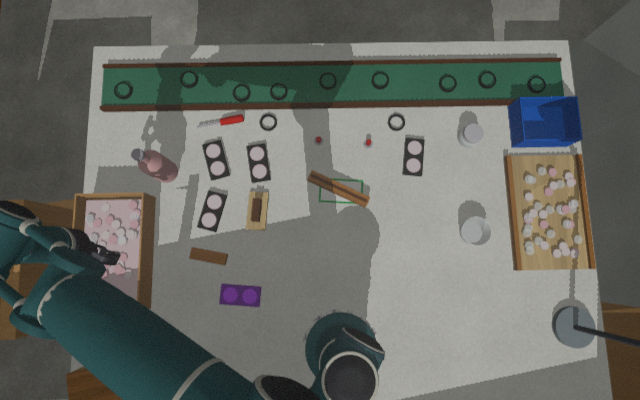

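View pics/scene0.png

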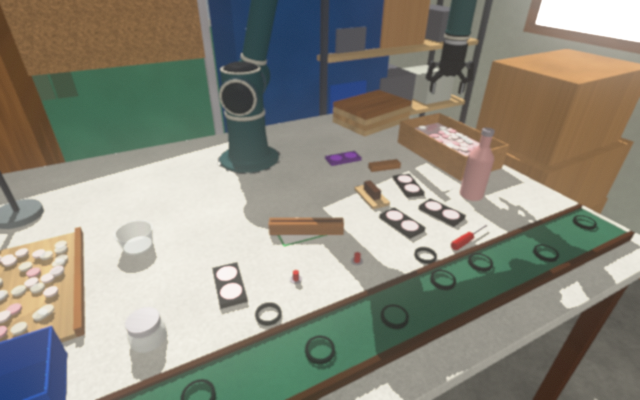

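```bash
cat > h.py <<'E'
from workcell import bot, imaging
import cv2,numpy as np
from scipy.spatial.transform import Rotation as Rn
def cam(n): return imaging.read_camera(n)
def ray(c,uv,z):
    uv=np.atleast_2d(uv).astype(float); R=np.array(c["R"]);t=np.array(c["t"])
    d=np.c_[(uv[:,0]-c["cx"])/c["fx"],(uv[:,1]-c["cy"])/c["fy"],np.ones(len(uv))]@R
    o=-R.T@t
    return o+d*((z-o[2])/d[:,2])[:,None]
def proj(c,X):
    p=np.atleast_2d(X)@np.array(c["R"]).T+np.array(c["t"])
    return np.c_[p[:,0]/p[:,2]*c["fx"]+c["cx"],p[:,1]/p[:,2]*c["fy"]+c["cy"]]
def blobs(m,lo,hi):
    n,l,s,ce=cv2.connectedComponentsWithStats(m.astype(np.uint8))
    return [(ce[i],s[i,4],l==i) for i in range(1,n) if lo<=s[i,4]<=hi]
def hsv(c): return cv2.cvtColor(c["img"],cv2.COLOR_RGB2HSV).astype(int)
def wincentres(c):
    """pale round blobs enclosed in black: holes of dark contours"""
    g=c["img"].max(2)
    m=(g<75).astype(np.uint8)
    cs,h=cv2.findContours(m,cv2.RETR_CCOMP,cv2.CHAIN_APPROX_NONE)
    out=[]
    for i,k in enumerate(cs):
        if h[0][i][3]>=0 and 40<cv2.contourArea(k)<500:
            M=cv2.moments(k); out.append((M["m10"]/M["m00"],M["m01"]/M["m00"],M["m00"],h[0][i][3]))
    return out
def cassettes(c,z=.014):
    from collections import defaultdict
    d=defaultdict(list)
    for a in wincentres(c): d[a[3]].append(a)
    o=[]
    for v in d.values():
        if len(v)==2:
            P=ray(c,[q[:2] for q in v],z)[:,:2]; D=P[1]-P[0]
            o.append((P.mean(0),np.degrees(np.arctan2(D[1],D[0]))%180,np.linalg.norm(D)))
    return o
def up(c,x0,y0,x1,y1,f,name):
    cv2.imwrite(name,cv2.resize(c["img"][y0:y1,x0:x1,::-1],None,fx=f,fy=f,interpolation=cv2.INTER_CUBIC))
E
python3 - <<'E'
from h import *
for n in("top","scene"):
    c=cam(n);H=hsv(c)
    print(n)
    for a in cassettes(c): print(" cas",np.round(a[0],4),round(a[1],1),round(a[2],4))
    red=((H[...,0]<6)|(H[...,0]>173))&(H[...,1]>140)&(H[...,2]>70)
    for b in blobs(red,5,300): print(" red",b[0].round(1),b[1],ray(c,b[0],.024).round(4), ray(c,b[0],.012).round(4))
c=cam("top");up(c,190,100,430,280,3,"pics/c1.png")
E
```

```text
top
 cas [0.4207 0.3892] 164.0 0.058
 cas [0.5725 0.2458] 8.0 0.0582
 cas [0.584  0.3809] 14.7 0.0585
 cas [ 0.5837 -0.2493] 172.6 0.0585
 cas [ 0.5449 -0.9271] 15.2 0.0468
 red [231.5 119.5] 152 [[0.7105 0.3287 0.024 ]] [[0.7148 0.3312 0.012 ]]
 red [318.4 138.9] 12 [[0.642 0.053 0.024]] [[0.6456 0.0528 0.012 ]]
 red [368.3 141.8] 18 [[ 0.6299 -0.1051  0.024 ]] [[ 0.6334 -0.1068  0.012 ]]
scene
 red [462.  240.3] 152 [[0.7233 0.3181 0.024 ]] [[0.7136 0.3313 0.012 ]]
 red [295.4 272.6] 13 [[ 0.6363 -0.1083  0.024 ]] [[ 0.6249 -0.1034  0.012 ]]
```

View pics/c1.png

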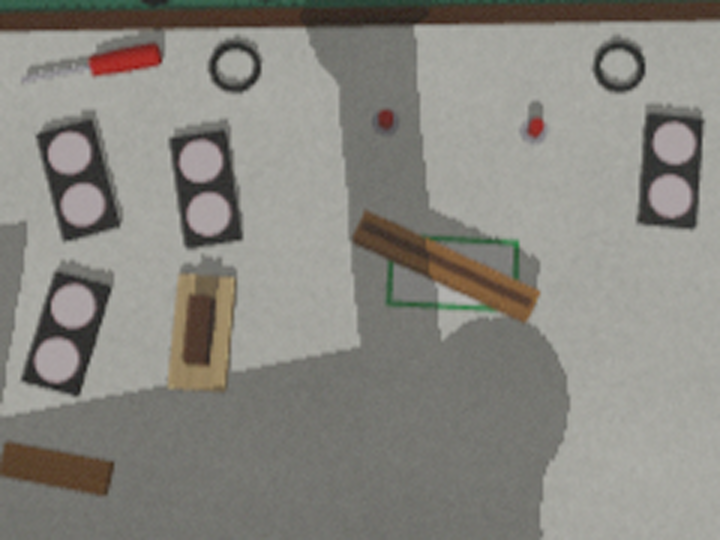

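```bash
cat >> h.py <<'E'
def mv(x,y,z,yaw):
    """shift/turn in tool units to bring TCP to xyz, tool y axis along yaw deg (mod 180)"""
    s=bot.read_state(); R=Rn.from_rotvec(s["tcp_rot"]); M=R.as_matrix()
    cur=np.degrees(np.arctan2(M[1,1],M[0,1])); d=(yaw-cur+90)%180-90
    a=np.radians(cur+d); ty=np.array([np.cos(a),np.sin(a),0]);tz=np.array([0,0,-1.]);T=np.c_[np.cross(ty,tz),ty,tz]
    sh=M.T@(np.array([x,y,z])-s["tool_pos"])/.5
    r=np.degrees((R.inv()*Rn.from_matrix(T)).as_rotvec())/30
    print("shift",sh.round(4),"turn",r.round(3),"rotdeg",round(d,1),"t",round(s["time"],1),"pos",s["tool_pos"].round(4),"w",round(s["width"],3),"gf",round(s["grip_force"],1),"q6",round(s["q"][5],2),"F",s["wrist_force"].round(1))
def rail(c,lo=400):
    H=hsv(c);m=(H[...,0]>4)&(H[...,0]<20)&(H[...,1]>70)&(H[...,2]>25)
    o=[]
    for b in blobs(m,lo,1400):
        k=np.argwhere(b[2])[:,::-1]
        P=ray(c,k,.036)[:,:2].astype(np.float32)*1000
        r=cv2.minAreaRect(P); o.append((b[0].round(1),b[1],np.round(r[0],1),np.round(r[1],1),round(r[2],1)))
    return o
E
python3 - <<'E'
from h import *
c=cam("top");H=hsv(c)
for r in rail(c,200): print(r)
g=(H[...,0]>45)&(H[...,0]<90)&(H[...,1]>70);g[:150]=0
g[:, :300]=0; g[:,380:]=0; g[215:]=0
P=ray(c,np.argwhere(g)[:,::-1],0)[:,:2]
print(len(P))
th=np.radians(-4.3)
for th in np.radians([-5,-4.5,-4,-3.5]):
    X=np.array([np.cos(th),np.sin(th)]);Y=np.array([-X[1],X[0]])
    a=P@X;b=P@Y
    top=a>np.median([a.min(),a.max()]); 
    ca=np.histogram(a,40);
    ins=.010
    hi=a[a>a.max()-ins];lo=a[a<a.min()+ins];lf=b[b>b.max()-.008];rt=b[b<b.min()+.008]
    ph=np.polyfit(b[a>a.max()-ins],hi,1);pl=np.polyfit(b[a<a.min()+ins],lo,1)
    ca,cb=(np.median(hi)+np.median(lo))/2,(np.median(lf)+np.median(rt))/2
    print(np.degrees(th).round(1),"slopes deg",np.degrees([ph[0],pl[0]]).round(2),"sizes",np.median(hi)-np.median(lo),np.median(lf)-np.median(rt),"centre",(ca*X+cb*Y).round(4))
s=cam("scene");Hs=hsv(s)
red=((Hs[...,0]<8)|(Hs[...,0]>170))&(Hs[...,1]>100)&(Hs[...,2]>50)
for b in blobs(red,5,60):print(b[0].round(1),b[1],[ray(s,b[0],z).round(4).tolist()[0][:2] for z in(.014,.018)])
# pin bases in top, centroid z
for uv in([318.4,138.9],[368.3,141.8]):print([ray(c,uv,z).round(4).tolist()[0][:2] for z in(.014,.018)])
mv(.5,0,.2,-4)
E
```

```text
(array([338.8, 188.6]), np.int32(716), array([480.6,  -3.9]), array([198.7,  36.5]), 63.2)
(array([256.2, 210.8]), np.int32(468), array([415.6, 245. ]), array([ 57. , 114.6]), 84.9)
(array([208.2, 255.8]), np.int32(410), array([281.7, 390. ]), array([111.3,  32.5]), 78.4)
(array([ 24.3, 276.8]), np.int32(834), array([240. , 931.8]), array([ 89.2, 108.8]), 59.8)
(array([  7.4, 323.3]), np.int32(541), array([115.9, 950.8]), array([123.9,  76.9]), 5.8)
(array([621.4, 320.1]), np.int32(1151), array([  68., -826.]), array([113.8,  95.4]), 81.4)
(array([ 86.9, 386.8]), np.int32(1113), array([-70.6, 706.5]), array([161.5,  86. ]), 88.7)
114
-5.0 slopes deg [ 0.89 -0.08] sizes 0.07210664279832357 0.13194179609683157 centre [ 0.4789 -0.0147]
-4.5 slopes deg [1.39 0.42] sizes 0.07194662764695609 0.1321312953529759 centre [ 0.4789 -0.0148]
-4.0 slopes deg [1.51 0.43] sizes 0.07189608685811533 0.13225775482087815 centre [ 0.4789 -0.015 ]
-3.5 slopes deg [1.56 0.93] sizes 0.07165824565041534 0.13253937101198393 centre [ 0.4789 -0.0152]
[357.  257.1] 42 [[0.6465, 0.0518], [0.6501, 0.0492]]
[295.4 274.9] 42 [[0.6335, -0.1073], [0.6373, -0.1089]]
[[0.6451, 0.0529], [0.6439, 0.0529]]
[[0.6329, -0.1064], [0.6317, -0.1059]]
shift [-0.8917 -0.8969  0.0624] turn [-1.000e-03  1.000e-03  2.236e+00] rotdeg -67.1 t 0.3 pos [0.3055 0.6017 0.2309] w 1.001 gf 0.0 q6 -0.04 F [ 1.1 -0.9 -0.3]
```

Emit:
step_arm(series=[{"x":-0.45,"y":-0.45,"az":1,"grip":-1},{"x":-0.45,"y":-0.45,"az":1,"grip":-1},{"x":-0.45,"y":-0.45,"az":1,"grip":-1},{"x":-0.45,"y":-0.45,"az":1,"grip":-1},{"x":-0.45,"y":-0.45,"az":1,"grip":-1},{"x":-0.45,"y":-0.45,"az":1,"grip":-1},{"x":-0.45,"y":-0.45,"az":1,"grip":-1},{"x":-0.45,"y":-0.45,"az":1,"grip":-1},{"x":-0.45,"y":-0.45,"az":1,"grip":-1}])

```text
validation failed for argument at $.se...
```

```bash
python3 -c "
from h import *
mv(.481,-.004,.15,-26.8)"
```

```text
shift [-0.8614 -0.9212  0.1624] turn [-1.000e-03  1.000e-03  2.996e+00] rotdeg -89.9 t 0.3 pos [0.3055 0.6017 0.2309] w 1.001 gf 0.0 q6 -0.04 F [ 1.1 -0.9 -0.3]
```

Emit:
step_arm(series=[{"x":-0.45,"y":-0.45,"z":0.0,"ax":0.0,"ay":0.0,"az":0.99,"grip":-1.0},{"x":-0.45,"y":-0.45,"z":0.0,"ax":0.0,"ay":0.0,"az":0.99,"grip":-1.0}], force=40)

```text
time: 0.55
tool_pos: [0.3364, 0.5066, 0.2308]
tcp_rot: [1.184, 2.91, -0.001]
wrist_force: [0.6, 0.2, 0.1]
width: 1.0
grip_force: 0.0
```

Emit:
step_arm(series=[{"x":-0.4,"y":-0.4,"az":0.99,"grip":-1.0},{"x":-0.4,"y":-0.4,"az":0.99,"grip":-1.0},{"x":-0.4,"y":-0.4,"az":0.99,"grip":-1.0},{"x":-0.4,"y":-0.4,"az":0.99,"grip":-1.0},{"x":-0.4,"y":-0.4,"az":0.99,"grip":-1.0},{"x":-0.4,"y":-0.4,"az":0.99,"grip":-1.0}])

```text
validation failed for argument at $.se...
```

```bash
python3 -c "
from h import *
mv(.481,-.004,.12,-26.8)"
```

```text
shift [-0.92   -0.5288  0.222 ] turn [-0.000e+00  1.000e-03  2.417e+00] rotdeg -72.5 t 0.6 pos [0.3364 0.5066 0.2308] w 1.0 gf 0.0 q6 0.15 F [0.6 0.2 0.1]
```

Emit:
step_arm(series=[{"x":-0.5,"y":-0.3,"z":0,"ax":0,"ay":0,"az":0.8,"grip":-1},{"x":-0.5,"y":-0.3,"z":0,"ax":0,"ay":0,"az":0.8,"grip":-1},{"x":-0.5,"y":-0.3,"z":0,"ax":0,"ay":0,"az":0.8,"grip":-1},{"x":-0.5,"y":-0.3,"z":0,"ax":0,"ay":0,"az":0.8,"grip":-1},{"x":-0.5,"y":-0.3,"z":0,"ax":0,"ay":0,"az":0.8,"grip":-1},{"x":-0.5,"y":-0.3,"z":0,"ax":0,"ay":0,"az":0.8,"grip":-1},{"x":-0.5,"y":-0.3,"z":0,"ax":0,"ay":0,"az":0.8,"grip":-1}])

```text
time: 1.25
tool_pos: [0.4126, 0.2209, 0.2315]
tcp_rot: [1.765, 2.597, -0.001]
wrist_force: [-0.4, 0.3, -0.7]
width: 0.998
grip_force: 0.0
```

```bash
python3 -c "
from h import *
mv(.481,-.004,.12,-26.8)"
```

```text
shift [-0.4682 -0.0384  0.2239] turn [0.002 0.003 1.613] rotdeg -48.4 t 1.2 pos [0.4126 0.2209 0.2315] w 0.998 gf 0.0 q6 0.06 F [-0.4  0.3 -0.7]
```

Emit:
step_arm(series=[{"x":-0.47,"y":-0.04,"z":0.1,"ax":0,"ay":0,"az":1,"grip":-1},{"x":-0.47,"y":-0.04,"z":0.1,"ax":0,"ay":0,"az":1,"grip":-1},{"x":-0.47,"y":-0.04,"z":0.1,"ax":0,"ay":0,"az":1,"grip":-1},{"x":-0.47,"y":-0.04,"z":0.1,"ax":0,"ay":0,"az":1,"grip":-1},{"x":-0.47,"y":-0.04,"z":0.1,"ax":0,"ay":0,"az":1,"grip":-1},{"x":-0.47,"y":-0.04,"z":0.1,"ax":0,"ay":0,"az":1,"grip":-1},{"x":-0.47,"y":-0.04,"z":0.1,"ax":0,"ay":0,"az":1,"grip":-1}])

```text
time: 1.95
tool_pos: [0.4809, -0.0004, 0.1811]
tcp_rot: [-2.374, -2.056, -0.0]
wrist_force: [0.4, 0.8, 0.2]
width: 1.001
grip_force: 0.0
```

```bash
python3 -c "
from h import *
mv(.481,-.004,.10,-26.8)
c=cam('top');cv2.imwrite('pics/top1.png',c['img'][:,:,::-1])
for a in cassettes(c): print(' cas',np.round(a[0],4),round(a[1],1),round(a[2],4))
"
```

```text
shift [-0.0073  0.0014  0.1621] turn [-0.002 -0.001  0.619] rotdeg -18.6 t 1.9 pos [ 4.809e-01 -4.000e-04  1.811e-01] w 1.001 gf 0.0 q6 0.09 F [0.4 0.8 0.2]
 cas [0.4207 0.3891] 164.0 0.0579
 cas [0.5727 0.2456] 8.4 0.0585
 cas [0.5841 0.3807] 14.9 0.0584
 cas [ 0.5838 -0.2493] 172.6 0.0586
 cas [ 0.8211 -0.2433] 91.3 0.8475
 cas [0.9967 1.0103] 142.0 0.0338
```

View pics/top1.png

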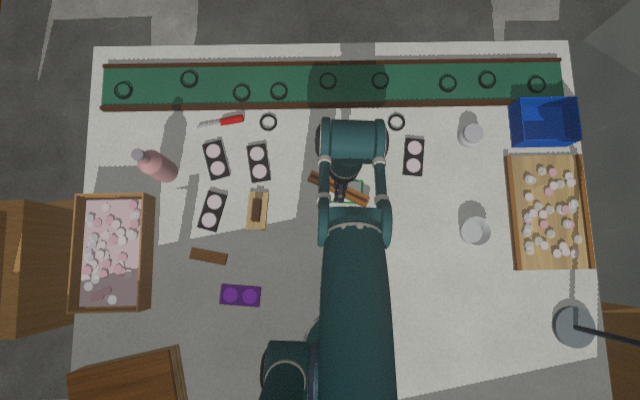

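Emit:
step_arm(series=[{"x":-0.007,"y":0,"z":0.1,"ax":0,"ay":0,"az":0.62,"grip":-1},{"x":-0.007,"y":0,"z":0.1,"ax":0,"ay":0,"az":0.62,"grip":-1},{"x":-0.007,"y":0,"z":0.1,"ax":0,"ay":0,"az":0.62,"grip":-1},{"x":-0.007,"y":0,"z":0.2,"ax":0,"ay":0,"az":0.62,"grip":-1},{"x":-0.007,"y":0,"z":0.26,"ax":0,"ay":0,"az":0.62,"grip":-1},{"x":-0.007,"y":0,"z":0.31,"ax":0,"ay":0,"az":0.62,"grip":-1},{"x":-0.007,"y":0,"z":0.346,"ax":0,"ay":0,"az":0.62,"grip":-1},{"x":-0.007,"y":0,"z":0.346,"ax":0,"ay":0,"az":0.62,"grip":1},{"x":-0.007,"y":0,"z":0.346,"ax":0,"ay":0,"az":0.62,"grip":1},{"x":-0.007,"y":0,"z":0.346,"ax":0,"ay":0,"az":0.62,"grip":1},{"x":-0.007,"y":0,"z":0.346,"ax":0,"ay":0,"az":0.62,"grip":1},{"x":-0.007,"y":0,"z":0.346,"ax":0,"ay":0,"az":0.62,"grip":1}], force=30)

```text
time: 3.2
tool_pos: [0.4825, -0.0038, 0.0103]
tcp_rot: [2.672, 1.648, 0.006]
wrist_force: [0.0, 1.5, 6.3]
width: 0.371
grip_force: 31.3
```

```bash
python3 -c "
from h import *
r=np.radians(-4.5);X=np.array([np.cos(r),np.sin(r)]);p=np.array([.4793,-.015])+X*.128
print(p)
mv(*p,.008,-4.5)
"
```

```text
[ 0.60690542 -0.02504276]
shift [0.0737 0.2415 0.0056] turn [ 0.008 -0.002 -0.74 ] rotdeg 22.2 t 3.2 pos [ 0.4825 -0.0038  0.0103] w 0.371 gf 31.3 q6 0.41 F [0.  1.5 6.3]
```

Emit:
step_arm(series=[{"x":0.015,"y":0.05,"z":-0.002,"ax":0,"ay":0,"az":-0.15,"grip":1},{"x":0.03,"y":0.1,"z":-0.002,"ax":0,"ay":0,"az":-0.3,"grip":1},{"x":0.045,"y":0.145,"z":-0.002,"ax":0,"ay":0,"az":-0.45,"grip":1},{"x":0.06,"y":0.19,"z":-0.002,"ax":0,"ay":0,"az":-0.6,"grip":1},{"x":0.074,"y":0.241,"z":-0.002,"ax":0,"ay":0,"az":-0.74,"grip":1},{"x":0.074,"y":0.241,"z":-0.002,"ax":0,"ay":0,"az":-0.74,"grip":1},{"x":0.074,"y":0.241,"z":-0.002,"ax":0,"ay":0,"az":-0.74,"grip":1}])

```text
time: 3.9
tool_pos: [0.6057, -0.0253, 0.0099]
tcp_rot: [2.307, 2.129, 0.002]
wrist_force: [3.0, -1.2, 4.8]
width: 0.371
grip_force: 32.2
```

```bash
python3 -c "
from h import *
mv(.6069,-.025,.008,-4.5)
c=cam('scene');up(c,200,180,420,330,3.6,'pics/s1.png')
"
```

```text
shift [0.0007 0.0023 0.0039] turn [ 0.005  0.    -0.003] rotdeg 0.1 t 3.9 pos [ 0.6057 -0.0253  0.0099] w 0.371 gf 32.2 q6 -0.0 F [ 3.  -1.2  4.8]
```

View pics/s1.png

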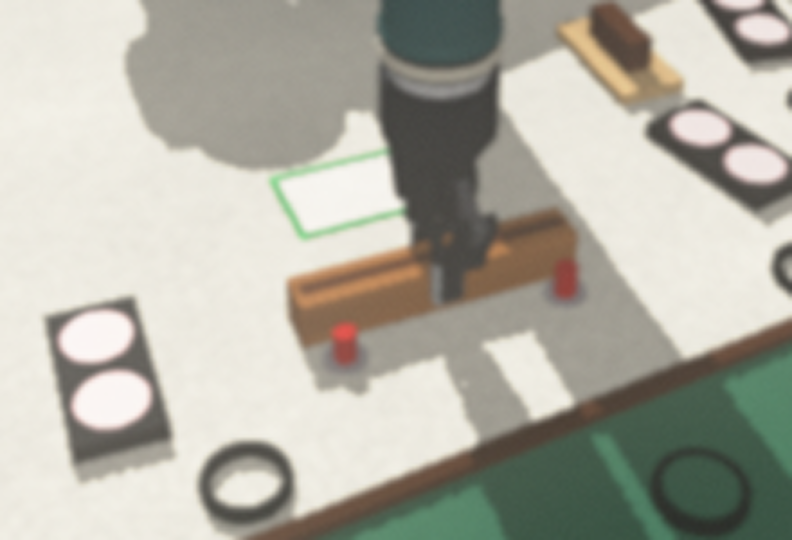

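Emit:
step_arm(series=[{"x":0,"y":0,"z":0,"ax":0,"ay":0,"az":0,"grip":-0.2},{"x":0,"y":0,"z":0,"ax":0,"ay":0,"az":0,"grip":-0.2},{"x":0,"y":0,"z":0,"ax":0,"ay":0,"az":0,"grip":-0.2},{"x":0,"y":0,"z":0,"ax":0,"ay":0,"az":0,"grip":-0.2},{"x":0,"y":0.012,"z":0,"ax":0,"ay":0,"az":0,"grip":-0.2},{"x":0,"y":0.02,"z":0,"ax":0,"ay":0,"az":0,"grip":-0.2},{"x":0,"y":0.024,"z":0,"ax":0,"ay":0,"az":0,"grip":-0.2},{"x":0,"y":0.028,"z":0,"ax":0,"ay":0,"az":0,"grip":-0.2},{"x":0,"y":0.028,"z":0,"ax":0,"ay":0,"az":0,"grip":-0.2}])

```text
time: 4.85
tool_pos: [0.6186, -0.0261, 0.0091]
tcp_rot: [-2.307, -2.132, 0.0]
wrist_force: [-0.2, 0.4, 0.5]
width: 0.597
grip_force: 0.4
```

Emit:
step_arm(series=[{"x":0,"y":0.004,"z":0,"ax":0,"ay":0,"az":0,"grip":-0.2},{"x":0,"y":0.008,"z":0,"ax":0,"ay":0,"az":0,"grip":-0.2},{"x":0,"y":0.01,"z":0,"ax":0,"ay":0,"az":0,"grip":-0.2},{"x":0,"y":0.01,"z":0,"ax":0,"ay":0,"az":0,"grip":-0.2}])

```text
time: 5.25
tool_pos: [0.6238, -0.0265, 0.0092]
tcp_rot: [2.307, 2.132, 0.0]
wrist_force: [-0.5, -0.5, -0.9]
width: 0.599
grip_force: 0.4
```

Emit:
step_arm(series=[{"x":0,"y":0.002,"z":0,"ax":0,"ay":0,"az":0,"grip":-0.2},{"x":0,"y":0.004,"z":0,"ax":0,"ay":0,"az":0,"grip":-0.2},{"x":0,"y":0.004,"z":0,"ax":0,"ay":0,"az":0,"grip":-0.2}])

```text
time: 5.55
tool_pos: [0.6238, -0.0265, 0.0091]
tcp_rot: [-2.305, -2.131, 0.004]
wrist_force: [-5.4, -1.2, 3.8]
width: 0.604
grip_force: 3.1
```

Emit:
step_arm(series=[{"x":0,"y":0.002,"z":0,"ax":0,"ay":0,"az":0,"grip":-0.2},{"x":0,"y":0.003,"z":0,"ax":0,"ay":0,"az":0,"grip":-0.2},{"x":0,"y":0.003,"z":0,"ax":0,"ay":0,"az":0,"grip":-0.2}])

```text
time: 5.85
tool_pos: [0.6237, -0.0265, 0.009]
tcp_rot: [-2.303, -2.129, 0.008]
wrist_force: [-9.2, 0.9, 7.0]
width: 0.595
grip_force: 4.9
```

Emit:
step_arm(series=[{"x":0,"y":0.002,"z":0,"ax":0,"ay":0,"az":0,"grip":-0.2},{"x":0,"y":0.002,"z":0,"ax":0,"ay":0,"az":0,"grip":-0.2},{"x":0,"y":0.002,"z":0,"ax":0,"ay":0,"az":0,"grip":-0.2}])

```text
time: 6.15
tool_pos: [0.6237, -0.0265, 0.0089]
tcp_rot: [-2.302, -2.128, 0.01]
wrist_force: [-12.9, 0.1, 9.2]
width: 0.599
grip_force: 6.1
```

Emit:
step_arm(series=[{"x":0,"y":-0.01,"z":0,"ax":0,"ay":0,"az":0,"grip":-0.2},{"x":0,"y":-0.026,"z":0,"ax":0,"ay":0,"az":0,"grip":-0.2},{"x":0,"y":-0.026,"z":0,"ax":0,"ay":0,"az":0,"grip":-0.2},{"x":0,"y":-0.026,"z":-0.06,"ax":0,"ay":0,"az":0,"grip":-0.2},{"x":0,"y":-0.026,"z":-0.15,"ax":0,"ay":0,"az":0,"grip":-0.2},{"x":0,"y":-0.026,"z":-0.25,"ax":0,"ay":0,"az":0,"grip":-1},{"x":0,"y":-0.026,"z":-0.3,"ax":0,"ay":0,"az":0,"grip":-1},{"x":0,"y":-0.026,"z":-0.3,"ax":0,"ay":0,"az":0,"grip":-1}])

```text
time: 6.95
tool_pos: [0.6197, -0.0262, 0.166]
tcp_rot: [2.3, 2.126, 0.013]
wrist_force: [0.6, 0.1, -0.2]
width: 1.001
grip_force: 0.0
```

```bash
python3 -c "
from h import *
mv(.5838,-.2493,.12,82.6)
c=cam('scene');up(c,220,180,420,330,4,'pics/s2.png')
"
```

```text
shift [-0.4505 -0.0377  0.0916] turn [ 0.019  0.018 -2.904] rotdeg 87.1 t 7.0 pos [ 0.6197 -0.0262  0.166 ] w 1.001 gf 0.0 q6 -0.0 F [ 0.6  0.1 -0.2]
```

View pics/s2.png

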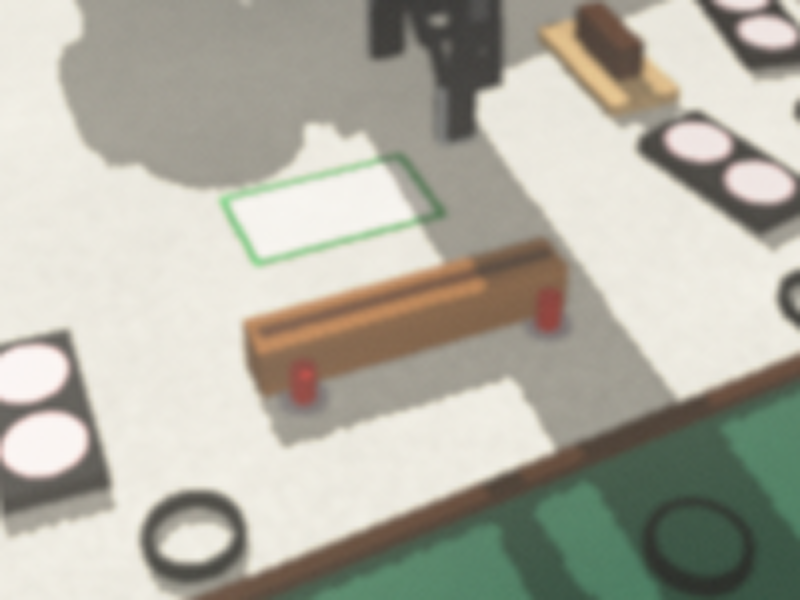

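Emit:
step_arm(series=[{"x":-0.45,"y":-0.038,"z":0.06,"ax":0.019,"ay":0.018,"az":-1,"grip":-1},{"x":-0.45,"y":-0.038,"z":0.06,"ax":0.019,"ay":0.018,"az":-1,"grip":-1},{"x":-0.45,"y":-0.038,"z":0.06,"ax":0.019,"ay":0.018,"az":-1,"grip":-1},{"x":-0.45,"y":-0.038,"z":0.06,"ax":0.019,"ay":0.018,"az":-1,"grip":-1},{"x":-0.45,"y":-0.038,"z":0.06,"ax":0.019,"ay":0.018,"az":-1,"grip":-1},{"x":-0.45,"y":-0.038,"z":0.06,"ax":0.019,"ay":0.018,"az":-1,"grip":-1}])

```text
time: 7.6
tool_pos: [0.5758, -0.2524, 0.1259]
tcp_rot: [-1.673, -2.638, 0.003]
wrist_force: [0.2, 0.4, -0.4]
width: 1.0
grip_force: 0.0
```

Emit:
step_arm(series=[{"x":0,"y":0,"z":0,"ax":0,"ay":0,"az":-1,"grip":-1},{"x":0,"y":0,"z":0,"ax":0,"ay":0,"az":-1,"grip":-1},{"x":0,"y":0,"z":0,"ax":0,"ay":0,"az":-1,"grip":-1},{"x":0,"y":0,"z":0,"ax":0,"ay":0,"az":-1,"grip":-1}])

```text
time: 8.0
tool_pos: [0.5776, -0.2473, 0.1273]
tcp_rot: [-0.92, -2.987, -0.007]
wrist_force: [0.0, 0.5, -0.0]
width: 1.002
grip_force: 0.0
```

Emit:
step_arm(series=[{"x":0,"y":0,"z":0,"ax":0,"ay":0,"az":-0.9,"grip":-1},{"x":0,"y":0,"z":0,"ax":0,"ay":0,"az":-0.9,"grip":-1},{"x":0,"y":0,"z":0,"ax":0,"ay":0,"az":-0.9,"grip":-1},{"x":0,"y":0,"z":0,"ax":0,"ay":0,"az":-0.9,"grip":-1},{"x":0,"y":0,"z":0,"ax":0,"ay":0,"az":-0.9,"grip":-1}])

```text
time: 8.5
tool_pos: [0.578, -0.2476, 0.128]
tcp_rot: [-0.208, -3.121, -0.012]
wrist_force: [-0.5, 0.3, -0.4]
width: 1.004
grip_force: 0.0
```

```bash
python3 -c "
from h import *
mv(.5838,-.2493,-.002,82.6)
c=cam('top');H=hsv(c)
g=(H[...,0]>45)&(H[...,0]<90)&(H[...,1]>70);g[:150]=0;g[:, :300]=0; g[:,380:]=0; g[220:]=0
P=ray(c,np.argwhere(g)[:,::-1],0)[:,:2].astype(np.float32)*1000
print(len(P),cv2.minAreaRect(P)); print(rail(c,300)[:3])
s=cam('scene');H=hsv(s)
g=(H[...,0]>45)&(H[...,0]<90)&(H[...,1]>70);g[:205]=0;g[:, :260]=0; g[:,345:]=0; g[255:]=0
P=ray(s,np.argwhere(g)[:,::-1],0)[:,:2].astype(np.float32)*1000
print(len(P),cv2.minAreaRect(P))
"
```

```text
shift [-0.0157 -0.0035  0.2598] turn [ 0.013 -0.027 -0.008] rotdeg 0.2 t 8.5 pos [ 0.578  -0.2476  0.128 ] w 1.004 gf 0.0 q6 -1.88 F [-0.5  0.3 -0.4]
156 ((478.93878173828125, -14.570526123046875), (136.02342224121094, 75.48719024658203), 85.77953338623047)
[(array([344.7, 147.2]), np.int32(756), array([610.8, -26.4]), array([195.5,  41.3]), 86.0), (array([255.8, 211.2]), np.int32(413), array([415.9, 247.9]), array([ 57.4, 113.5]), 88.9), (array([208.2, 255.8]), np.int32(406), array([281.5, 389.8]), array([110.5,  32.3]), 77.8)]
4 ((474.80267333984375, -80.58631134033203), (1.3382363319396973, 67.94793701171875), 85.37181091308594)
```

Emit:
step_arm(series=[{"x":-0.016,"y":-0.003,"z":0.09,"ax":0.013,"ay":-0.027,"az":-0.01,"grip":-1},{"x":-0.016,"y":-0.003,"z":0.16,"ax":0.013,"ay":-0.027,"az":-0.01,"grip":-1},{"x":-0.016,"y":-0.003,"z":0.2,"ax":0.013,"ay":-0.027,"az":-0.01,"grip":-1},{"x":-0.016,"y":-0.003,"z":0.2,"ax":0.013,"ay":-0.027,"az":-0.01,"grip":-1}])

```text
time: 9.0
tool_pos: [0.5816, -0.2487, 0.0248]
tcp_rot: [-0.2, -3.129, -0.003]
wrist_force: [0.3, 1.5, -0.1]
width: 1.003
grip_force: 0.0
```

```bash
python3 -c "
from h import *
mv(.5838,-.2493,-.002,82.6)"
```

```text
shift [-0.0049 -0.0008  0.0536] turn [ 0.003 -0.011  0.003] rotdeg -0.1 t 9.0 pos [ 0.5816 -0.2487  0.0248] w 1.003 gf 0.0 q6 -1.89 F [ 0.3  1.5 -0.1]
```

Emit:
step_arm(series=[{"x":-0.005,"y":0,"z":0.03,"ax":0,"ay":-0.01,"az":0,"grip":-1},{"x":-0.005,"y":0,"z":0.053,"ax":0,"ay":-0.01,"az":0,"grip":-1},{"x":-0.005,"y":0,"z":0.053,"ax":0,"ay":-0.01,"az":0,"grip":-0.2},{"x":-0.005,"y":0,"z":0.053,"ax":0,"ay":-0.01,"az":0,"grip":1},{"x":-0.005,"y":0,"z":0.053,"ax":0,"ay":-0.01,"az":0,"grip":1},{"x":-0.005,"y":0,"z":0.053,"ax":0,"ay":-0.01,"az":0,"grip":1},{"x":-0.005,"y":0,"z":0.053,"ax":0,"ay":-0.01,"az":0,"grip":1}], force=40)

```text
time: 9.7
tool_pos: [0.5882, -0.2511, 0.0037]
tcp_rot: [0.197, 3.127, -0.003]
wrist_force: [-0.7, -0.6, 2.6]
width: 0.688
grip_force: 43.5
```

Emit:
step_arm(series=[{"x":0,"y":0,"z":-0.05,"ax":0,"ay":0,"az":0,"grip":1},{"x":0,"y":0,"z":-0.1,"ax":0,"ay":0,"az":0,"grip":1},{"x":0,"y":0,"z":-0.16,"ax":0,"ay":0,"az":0,"grip":1},{"x":0,"y":0,"z":-0.2,"ax":0,"ay":0,"az":0,"grip":1}])

```text
time: 10.1
tool_pos: [0.5874, -0.2508, 0.1047]
tcp_rot: [0.197, 3.127, -0.003]
wrist_force: [-0.4, -0.1, -1.4]
width: 0.678
grip_force: 44.0
```

```bash
python3 -c "
from h import *
mv(.479,-.0148,.1,-4.3)"
```

```text
shift [0.2744 0.4411 0.0063] turn [0.011 0.016 2.903] rotdeg -87.1 t 10.1 pos [ 0.5874 -0.2508  0.1047] w 0.678 gf 44.0 q6 -1.89 F [-0.4 -0.1 -1.4]
```

Emit:
step_arm(series=[{"x":0.27,"y":0.44,"z":0,"ax":0.011,"ay":0.016,"az":1,"grip":1},{"x":0.27,"y":0.44,"z":0,"ax":0.011,"ay":0.016,"az":1,"grip":1},{"x":0.27,"y":0.44,"z":0,"ax":0.011,"ay":0.016,"az":1,"grip":1},{"x":0.27,"y":0.44,"z":0,"ax":0.011,"ay":0.016,"az":1,"grip":1},{"x":0.27,"y":0.44,"z":0,"ax":0.011,"ay":0.016,"az":1,"grip":1},{"x":0.27,"y":0.44,"z":0,"ax":0.011,"ay":0.016,"az":1,"grip":1},{"x":0.27,"y":0.44,"z":0,"ax":0.011,"ay":0.016,"az":1,"grip":1},{"x":0.27,"y":0.44,"z":0,"ax":0.011,"ay":0.016,"az":1,"grip":1}])

```text
time: 10.9
tool_pos: [0.4813, -0.0159, 0.1019]
tcp_rot: [1.001, 2.978, -0.008]
wrist_force: [-0.3, -0.5, -1.1]
width: 0.684
grip_force: 44.0
```

Emit:
step_arm(series=[{"x":0,"y":0,"z":0,"ax":0,"ay":0,"az":1,"grip":1},{"x":0,"y":0,"z":0,"ax":0,"ay":0,"az":1,"grip":1},{"x":0,"y":0,"z":0,"ax":0,"ay":0,"az":1,"grip":1},{"x":0,"y":0,"z":0,"ax":0,"ay":0,"az":1,"grip":1}])

```text
time: 11.3
tool_pos: [0.4817, -0.0172, 0.1017]
tcp_rot: [1.747, 2.61, -0.008]
wrist_force: [0.3, 0.2, -1.3]
width: 0.686
grip_force: 44.0
```

Emit:
step_arm(series=[{"x":0,"y":0,"z":0,"ax":0,"ay":0,"az":0.9,"grip":1},{"x":0,"y":0,"z":0,"ax":0,"ay":0,"az":0.9,"grip":1},{"x":0,"y":0,"z":0,"ax":0,"ay":0,"az":0.9,"grip":1},{"x":0,"y":0,"z":0,"ax":0,"ay":0,"az":0.9,"grip":1},{"x":0,"y":0,"z":0,"ax":0,"ay":0,"az":0.9,"grip":1},{"x":0,"y":0,"z":0,"ax":0,"ay":0,"az":0.9,"grip":1}])

```text
time: 11.9
tool_pos: [0.4809, -0.0161, 0.1015]
tcp_rot: [2.299, 2.139, -0.008]
wrist_force: [0.4, -0.2, -1.8]
width: 0.686
grip_force: 44.0
```

```bash
python3 -c "
from h import *
mv(.4787,-.0188,.0045,-4.3)
c=cam('scene');up(c,220,120,420,270,4,'pics/s3.png')"
```

```text
shift [-0.0049 -0.0035  0.1941] turn [-0.005  0.008  0.006] rotdeg -0.2 t 11.9 pos [ 0.4809 -0.0161  0.1015] w 0.686 gf 44.0 q6 -0.01 F [ 0.4 -0.2 -1.8]
```

View pics/s3.png

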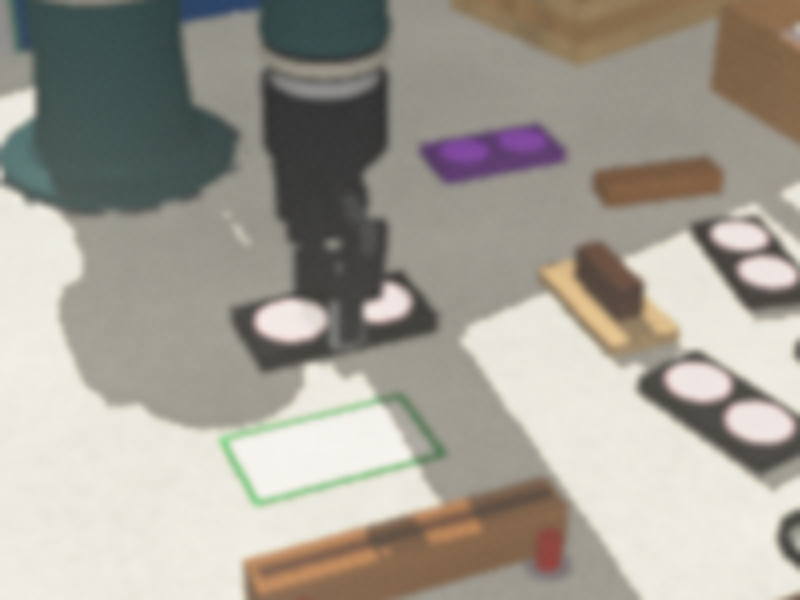

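```bash
python3 -c "
from h import *
c=cam('scene')
s=bot.read_state();M=Rn.from_rotvec(s['tcp_rot']).as_matrix();print(s['tool_pos'])
P=ray(c,[[286.2,212.2],[329.2,201.2]],.098);print(P,np.linalg.norm(P[1]-P[0]),(P-s['tool_pos'])@M[:,:2])
P=ray(c,[[278.5,197.2],[320.5,188.5]],.112);print(P,np.linalg.norm(P[1]-P[0]),(P-s['tool_pos'])@M[:,:2])
print(s['tool_pos'][2],M)
"
```

```text
[ 0.48069412 -0.01572974  0.10150038]
[[ 0.50520669 -0.07109369  0.098     ]
 [ 0.51008373  0.04741421  0.098     ]] 0.11860821830707285 [[-0.05342941  0.02846421]
 [ 0.06511963  0.02475083]]
[[ 0.45407599 -0.0696034   0.112     ]
 [ 0.46490892  0.04569245  0.112     ]] 0.11580365407838938 [[-0.05570299 -0.02267514]
 [ 0.06007346 -0.02021579]]
0.10150038455085615 [[ 0.07236897  0.99737398 -0.00280594]
 [ 0.99736882 -0.07238005 -0.00407021]
 [-0.00426261 -0.002504   -0.99998778]]
```

Emit:
step_arm(series=[{"x":-0.006,"y":-0.004,"z":0.06,"ax":-0.005,"ay":0.008,"az":0.006,"grip":1},{"x":-0.006,"y":-0.004,"z":0.13,"ax":-0.005,"ay":0.008,"az":0.006,"grip":1},{"x":-0.006,"y":-0.004,"z":0.17,"ax":-0.005,"ay":0.008,"az":0.006,"grip":1},{"x":-0.006,"y":-0.004,"z":0.185,"ax":-0.005,"ay":0.008,"az":0.006,"grip":1},{"x":-0.006,"y":-0.004,"z":0.185,"ax":-0.005,"ay":0.008,"az":0.006,"grip":1},{"x":-0.006,"y":-0.004,"z":0.185,"ax":-0.005,"ay":0.008,"az":0.006,"grip":1}])

```text
time: 12.6
tool_pos: [0.4791, -0.0186, 0.01]
tcp_rot: [2.303, 2.134, 0.002]
wrist_force: [0.7, 0.2, -2.0]
width: 0.685
grip_force: 44.0
```

```bash
python3 -c "
from h import *
mv(.4786,-.0193,.0045,-4.3)"
```

```text
shift [-0.0014 -0.001   0.0109] turn [ 0.003  0.    -0.002] rotdeg 0.1 t 12.6 pos [ 0.4791 -0.0186  0.01  ] w 0.685 gf 44.0 q6 -0.01 F [ 0.7  0.2 -2. ]
```

Emit:
step_arm(series=[{"x":-0.001,"y":-0.001,"z":0.006,"ax":0,"ay":0,"az":0,"grip":1},{"x":-0.001,"y":-0.001,"z":0.011,"ax":0,"ay":0,"az":0,"grip":1},{"x":-0.001,"y":-0.001,"z":0.011,"ax":0,"ay":0,"az":0,"grip":1},{"x":-0.001,"y":-0.001,"z":0.011,"ax":0,"ay":0,"az":0,"grip":-0.5},{"x":-0.001,"y":-0.001,"z":0.011,"ax":0,"ay":0,"az":0,"grip":-1},{"x":-0.001,"y":-0.001,"z":0.011,"ax":0,"ay":0,"az":0,"grip":-1},{"x":-0.001,"y":-0.001,"z":0.011,"ax":0,"ay":0,"az":0,"grip":-1},{"x":-0.001,"y":-0.001,"z":-0.05,"ax":0,"ay":0,"az":0,"grip":-1},{"x":-0.001,"y":-0.001,"z":-0.15,"ax":0,"ay":0,"az":0,"grip":-1},{"x":-0.001,"y":-0.001,"z":-0.22,"ax":0,"ay":0,"az":0,"grip":-1},{"x":-0.001,"y":-0.001,"z":-0.22,"ax":0,"ay":0,"az":0,"grip":-1}])

```text
time: 13.7
tool_pos: [0.4824, -0.0195, 0.1252]
tcp_rot: [2.298, 2.129, 0.012]
wrist_force: [0.6, -0.1, 0.3]
width: 1.004
grip_force: 0.0
```

```bash
python3 -c "
from h import *
mv(.5727,.2456,.1,98.2)"
```

```text
shift [0.5424 0.1389 0.052 ] turn [ 0.019 -0.015  2.581] rotdeg -77.4 t 13.7 pos [ 0.4824 -0.0195  0.1252] w 1.004 gf 0.0 q6 -0.02 F [ 0.6 -0.1  0.3]
```

Emit:
step_arm(series=[{"x":0.5,"y":0.13,"z":0,"ax":0.019,"ay":-0.015,"az":0.9,"grip":-1},{"x":0.5,"y":0.13,"z":0,"ax":0.019,"ay":-0.015,"az":0.9,"grip":-1},{"x":0.5,"y":0.13,"z":0,"ax":0.019,"ay":-0.015,"az":0.9,"grip":-1},{"x":0.5,"y":0.13,"z":0,"ax":0.019,"ay":-0.015,"az":0.9,"grip":-1},{"x":0.5,"y":0.13,"z":0,"ax":0.019,"ay":-0.015,"az":0.9,"grip":-1},{"x":0.5,"y":0.13,"z":0,"ax":0.019,"ay":-0.015,"az":0.9,"grip":-1},{"x":0.5,"y":0.13,"z":0,"ax":0.019,"ay":-0.015,"az":0.9,"grip":-1},{"x":0.5,"y":0.13,"z":0,"ax":0.019,"ay":-0.015,"az":0.9,"grip":-1}])

```text
time: 14.5
tool_pos: [0.5605, 0.2251, 0.1178]
tcp_rot: [-2.737, -1.539, 0.023]
wrist_force: [0.4, 0.8, 0.4]
width: 0.999
grip_force: 0.0
```

Emit:
step_arm(series=[{"x":0,"y":0,"z":0,"ax":0,"ay":0,"az":0.86,"grip":-1},{"x":0,"y":0,"z":0,"ax":0,"ay":0,"az":0.86,"grip":-1},{"x":0,"y":0,"z":0,"ax":0,"ay":0,"az":0.86,"grip":-1},{"x":0,"y":0,"z":0,"ax":0,"ay":0,"az":0.86,"grip":-1}])

```text
time: 14.9
tool_pos: [0.5607, 0.2233, 0.1185]
tcp_rot: [3.013, 0.884, -0.022]
wrist_force: [0.5, 0.4, -0.3]
width: 1.001
grip_force: 0.0
```

```bash
cat >> h.py <<'E'
PL=np.array([.479,-.0147]); PY=-4.2
def pf(p,a=None):
    r=np.radians(PY);d=np.asarray(p)-PL
    return (np.round([d@[np.cos(r),np.sin(r)]*1000,d@[-np.sin(r),np.cos(r)]*1000],1), None if a is None else round((a-PY)%180-90,1))
def pile(c,n):
    for a in cassettes(c,.014*n):
        if np.linalg.norm(a[0]-PL)<.06: print("pile top mm in place frame",pf(a[0],a[1]),"win dist",round(a[2],4))
def rest(c):
    for a in cassettes(c): print("cas",a[0].round(4),round(a[1],1),round(a[2],4))
    for r in rail(c,300)[:2]: print("wood",r)
E
python3 -c "
from h import *
mv(.5727,.2456,.1,98.2)
c=cam('top');pile(c,1);rest(c)"
```

```text
shift [ 0.0448 -0.0244  0.0365] turn [0.001 0.027 0.816] rotdeg -24.5 t 14.9 pos [0.5607 0.2233 0.1185] w 1.001 gf 0.0 q6 1.34 F [ 0.5  0.4 -0.3]
pile top mm in place frame (array([-0.6, -0.8]), np.float64(-0.2)) win dist 0.0579
cas [0.4208 0.3892] 164.0 0.0578
cas [ 0.4783 -0.0154] 85.6 0.0579
wood (array([392.3, 103.7]), np.int32(1282), array([ 750.8, -184. ]), array([ 18.5, 777.8]), 0.1)
wood (array([150.7, 107.4]), np.int32(531), array([750. , 582.3]), array([318.3,  18.7]), 90.0)
```

Emit:
step_arm(series=[{"x":0.045,"y":-0.024,"z":0,"ax":0,"ay":0.027,"az":0.82,"grip":-1},{"x":0.045,"y":-0.024,"z":0,"ax":0,"ay":0.027,"az":0.82,"grip":-1},{"x":0.045,"y":-0.024,"z":0,"ax":0,"ay":0.027,"az":0.82,"grip":-1},{"x":0.045,"y":-0.024,"z":0.08,"ax":0,"ay":0.027,"az":0.82,"grip":-1},{"x":0.045,"y":-0.024,"z":0.15,"ax":0,"ay":0.027,"az":0.82,"grip":-1},{"x":0.045,"y":-0.024,"z":0.175,"ax":0,"ay":0.027,"az":0.82,"grip":-1},{"x":0.045,"y":-0.024,"z":0.175,"ax":0,"ay":0.027,"az":0.82,"grip":-1},{"x":0.045,"y":-0.024,"z":0.175,"ax":0,"ay":0.027,"az":0.82,"grip":-1}])

```text
time: 15.75
tool_pos: [0.5735, 0.247, 0.0322]
tcp_rot: [-3.133, -0.226, -0.004]
wrist_force: [-0.2, 0.3, 0.1]
width: 0.999
grip_force: 0.0
```

```bash
python3 -c "
from h import *
mv(.5727,.2456,.002,98.2)"
```

```text
shift [-0.0022  0.0026  0.0605] turn [-0.001 -0.005  0.002] rotdeg -0.1 t 15.8 pos [0.5735 0.247  0.0322] w 0.999 gf 0.0 q6 1.79 F [-0.2  0.3  0.1]
```

Emit:
step_arm(series=[{"x":-0.002,"y":0.003,"z":0.03,"ax":0,"ay":-0.005,"az":0,"grip":-1},{"x":-0.002,"y":0.003,"z":0.06,"ax":0,"ay":-0.005,"az":0,"grip":-1},{"x":-0.002,"y":0.003,"z":0.06,"ax":0,"ay":-0.005,"az":0,"grip":-0.2},{"x":-0.002,"y":0.003,"z":0.06,"ax":0,"ay":-0.005,"az":0,"grip":1},{"x":-0.002,"y":0.003,"z":0.06,"ax":0,"ay":-0.005,"az":0,"grip":1},{"x":-0.002,"y":0.003,"z":0.06,"ax":0,"ay":-0.005,"az":0,"grip":1},{"x":-0.002,"y":0.003,"z":0.06,"ax":0,"ay":-0.005,"az":0,"grip":1},{"x":-0.002,"y":0.003,"z":0.06,"ax":0,"ay":-0.005,"az":0,"grip":1}], force=40)

```text
time: 16.55
tool_pos: [0.572, 0.2455, 0.0013]
tcp_rot: [-3.133, -0.225, 0.002]
wrist_force: [0.7, -0.1, -1.4]
width: 0.689
grip_force: 44.4
```

Emit:
step_arm(series=[{"x":0,"y":0,"z":-0.05,"ax":0,"ay":0,"az":0,"grip":1},{"x":0,"y":0,"z":-0.1,"ax":0,"ay":0,"az":0,"grip":1},{"x":0,"y":0,"z":-0.16,"ax":0,"ay":0,"az":0,"grip":1},{"x":0,"y":0,"z":-0.2,"ax":0,"ay":0,"az":0,"grip":1},{"x":0,"y":0,"z":-0.2,"ax":0,"ay":0,"az":0,"grip":1}])

```text
time: 17.05
tool_pos: [0.5751, 0.2466, 0.1055]
tcp_rot: [-3.131, -0.225, -0.01]
wrist_force: [1.4, -0.7, -0.8]
width: 0.688
grip_force: 44.5
```

```bash
python3 -c "
from h import *
mv(.479,-.0147,.1,-4.2)"
```

```text
shift [-0.265   0.4899  0.0082] turn [ 0.005 -0.013 -2.586] rotdeg 77.6 t 17.1 pos [0.5751 0.2466 0.1055] w 0.688 gf 44.5 q6 1.79 F [ 1.4 -0.7 -0.8]
```

Emit:
step_arm(series=[{"x":-0.265,"y":0.49,"z":0,"ax":0.005,"ay":-0.013,"az":-0.9,"grip":1},{"x":-0.265,"y":0.49,"z":0,"ax":0.005,"ay":-0.013,"az":-0.9,"grip":1},{"x":-0.265,"y":0.49,"z":0,"ax":0.005,"ay":-0.013,"az":-0.9,"grip":1},{"x":-0.265,"y":0.49,"z":0,"ax":0.005,"ay":-0.013,"az":-0.9,"grip":1},{"x":-0.265,"y":0.49,"z":0,"ax":0.005,"ay":-0.013,"az":-0.9,"grip":1},{"x":-0.265,"y":0.49,"z":0,"ax":0.005,"ay":-0.013,"az":-0.9,"grip":1},{"x":-0.265,"y":0.49,"z":0,"ax":0.005,"ay":-0.013,"az":-0.9,"grip":1},{"x":-0.265,"y":0.49,"z":0,"ax":0.005,"ay":-0.013,"az":-0.9,"grip":1}])

```text
time: 17.85
tool_pos: [0.4752, -0.0163, 0.1003]
tcp_rot: [-2.992, -0.946, 0.014]
wrist_force: [0.7, -0.5, -1.8]
width: 0.685
grip_force: 44.5
```

Emit:
step_arm(series=[{"x":0,"y":0,"z":0,"ax":0,"ay":0,"az":-0.86,"grip":1},{"x":0,"y":0,"z":0,"ax":0,"ay":0,"az":-0.86,"grip":1},{"x":0,"y":0,"z":0,"ax":0,"ay":0,"az":-0.86,"grip":1},{"x":0,"y":0,"z":0,"ax":0,"ay":0,"az":-0.86,"grip":1}])

```text
time: 18.25
tool_pos: [0.4763, -0.0146, 0.1008]
tcp_rot: [-2.701, -1.595, 0.012]
wrist_force: [1.1, -0.1, -1.8]
width: 0.691
grip_force: 44.5
```

Emit:
step_arm(series=[{"x":0,"y":0,"z":0.06,"ax":0,"ay":0,"az":-0.83,"grip":1},{"x":0,"y":0,"z":0.1,"ax":0,"ay":0,"az":-0.83,"grip":1},{"x":0,"y":0,"z":0.12,"ax":0,"ay":0,"az":-0.83,"grip":1},{"x":0,"y":0,"z":0.12,"ax":0,"ay":0,"az":-0.83,"grip":1},{"x":0,"y":0,"z":0.12,"ax":0,"ay":0,"az":-0.83,"grip":1},{"x":0,"y":0,"z":0.12,"ax":0,"ay":0,"az":-0.83,"grip":1}])

```text
time: 18.85
tool_pos: [0.4766, -0.0156, 0.0421]
tcp_rot: [-2.299, -2.134, 0.008]
wrist_force: [0.5, 0.4, -1.1]
width: 0.687
grip_force: 44.5
```

```bash
python3 -c "
from h import *
mv(.479,-.0147,.0158,-4.2)"
```

```text
shift [0.0021 0.005  0.0527] turn [-0.013  0.001 -0.002] rotdeg 0.0 t 18.9 pos [ 0.4766 -0.0156  0.0421] w 0.687 gf 44.5 q6 -0.01 F [ 0.5  0.4 -1.1]
```

Emit:
step_arm(series=[{"x":0.002,"y":0.005,"z":0.03,"ax":-0.013,"ay":0,"az":0,"grip":1},{"x":0.002,"y":0.005,"z":0.045,"ax":-0.013,"ay":0,"az":0,"grip":1},{"x":0.002,"y":0.005,"z":0.052,"ax":-0.013,"ay":0,"az":0,"grip":1},{"x":0.002,"y":0.005,"z":0.052,"ax":-0.013,"ay":0,"az":0,"grip":1},{"x":0.002,"y":0.005,"z":0.052,"ax":-0.013,"ay":0,"az":0,"grip":1}])

```text
time: 19.35
tool_pos: [0.4781, -0.0151, 0.0157]
tcp_rot: [-2.299, -2.14, 0.002]
wrist_force: [0.4, -0.5, -2.3]
width: 0.689
grip_force: 44.5
```

Emit:
step_arm(series=[{"x":0,"y":0,"z":0,"ax":0,"ay":0,"az":0,"grip":-0.5},{"x":0,"y":0,"z":0,"ax":0,"ay":0,"az":0,"grip":-1},{"x":0,"y":0,"z":0,"ax":0,"ay":0,"az":0,"grip":-1},{"x":0,"y":0,"z":0,"ax":0,"ay":0,"az":0,"grip":-1},{"x":0,"y":0,"z":-0.06,"ax":0,"ay":0,"az":0,"grip":-1},{"x":0,"y":0,"z":-0.15,"ax":0,"ay":0,"az":0,"grip":-1},{"x":0,"y":0,"z":-0.2,"ax":0,"ay":0,"az":0,"grip":-1},{"x":0,"y":0,"z":-0.2,"ax":0,"ay":0,"az":0,"grip":-1}])

```text
time: 20.15
tool_pos: [0.4819, -0.0154, 0.1202]
tcp_rot: [2.295, 2.137, 0.008]
wrist_force: [1.3, 0.7, 0.4]
width: 1.005
grip_force: 0.0
```

```bash
python3 -c "
from h import *
mv(.584,.3808,.1,104.8)"
```

```text
shift [0.8049 0.1468 0.041 ] turn [ 0.014 -0.008  2.37 ] rotdeg -71.1 t 20.1 pos [ 0.4819 -0.0154  0.1202] w 1.005 gf 0.0 q6 -0.01 F [1.3 0.7 0.4]
```

Emit:
step_arm(series=[{"x":0.5,"y":0.1,"z":0,"ax":0.014,"ay":-0.008,"az":0.8,"grip":-1},{"x":0.5,"y":0.1,"z":0,"ax":0.014,"ay":-0.008,"az":0.8,"grip":-1},{"x":0.5,"y":0.1,"z":0,"ax":0.014,"ay":-0.008,"az":0.8,"grip":-1},{"x":0.5,"y":0.1,"z":0,"ax":0.014,"ay":-0.008,"az":0.8,"grip":-1},{"x":0.5,"y":0.1,"z":0,"ax":0.014,"ay":-0.008,"az":0.8,"grip":-1},{"x":0.5,"y":0.1,"z":0,"ax":0.014,"ay":-0.008,"az":0.8,"grip":-1},{"x":0.5,"y":0.1,"z":0,"ax":0.014,"ay":-0.008,"az":0.8,"grip":-1}])

```text
time: 20.85
tool_pos: [0.5457, 0.2332, 0.1141]
tcp_rot: [-2.688, -1.619, 0.016]
wrist_force: [0.9, -1.3, 0.1]
width: 0.999
grip_force: 0.0
```

```bash
python3 -c "
from h import *
mv(.584,.3808,.1,104.8)
c=cam('top');pile(c,2);rest(c)"
```

```text
shift [ 0.2969 -0.0701  0.0266] turn [-0.009  0.019  1.577] rotdeg -47.3 t 20.9 pos [0.5457 0.2332 0.1141] w 0.999 gf 0.0 q6 0.85 F [ 0.9 -1.3  0.1]
pile top mm in place frame (array([-0.5, -0. ]), np.float64(-0.0)) win dist 0.0578
cas [ 0.481  -0.0156] 85.8 0.0585
wood (array([389.1, 103.7]), np.int32(1322), array([ 751.2, -171.3]), array([ 19.2, 803.2]), 0.1)
wood (array([155.3, 107.2]), np.int32(587), array([749.8, 557.3]), array([ 18.6, 368.8]), 0.1)
```

Excellent: second one within 0.5 mm. Continue to the third.

Emit:
step_arm(series=[{"x":0.297,"y":-0.07,"z":0,"ax":-0.009,"ay":0.019,"az":0.8,"grip":-1},{"x":0.297,"y":-0.07,"z":0,"ax":-0.009,"ay":0.019,"az":0.8,"grip":-1},{"x":0.297,"y":-0.07,"z":0,"ax":-0.009,"ay":0.019,"az":0.8,"grip":-1},{"x":0.297,"y":-0.07,"z":0,"ax":-0.009,"ay":0.019,"az":0.8,"grip":-1},{"x":0.297,"y":-0.07,"z":0,"ax":-0.009,"ay":0.019,"az":0.8,"grip":-1},{"x":0.297,"y":-0.07,"z":0,"ax":-0.009,"ay":0.019,"az":0.8,"grip":-1}])

```text
time: 21.5
tool_pos: [0.5842, 0.3758, 0.1136]
tcp_rot: [-2.971, -1.019, 0.002]
wrist_force: [-0.6, -0.4, 0.2]
width: 1.0
grip_force: 0.0
```

Emit:
step_arm(series=[{"x":0,"y":0,"z":0,"ax":0,"ay":0,"az":0.77,"grip":-1},{"x":0,"y":0,"z":0,"ax":0,"ay":0,"az":0.77,"grip":-1},{"x":0,"y":0,"z":0,"ax":0,"ay":0,"az":0.77,"grip":-1},{"x":0,"y":0,"z":0.07,"ax":0,"ay":0,"az":0.77,"grip":-1},{"x":0,"y":0,"z":0.13,"ax":0,"ay":0,"az":0.77,"grip":-1},{"x":0,"y":0,"z":0.15,"ax":0,"ay":0,"az":0.77,"grip":-1},{"x":0,"y":0,"z":0.15,"ax":0,"ay":0,"az":0.77,"grip":-1},{"x":0,"y":0,"z":0.15,"ax":0,"ay":0,"az":0.77,"grip":-1}])

```text
time: 22.3
tool_pos: [0.5855, 0.3778, 0.0405]
tcp_rot: [-3.113, -0.403, -0.002]
wrist_force: [0.4, 0.5, 0.1]
width: 1.002
grip_force: 0.0
```

```bash
python3 -c "
from h import *
mv(.584,.3808,.0015,104.8)"
```

```text
shift [-0.0015 -0.0064  0.0781] turn [-0.004 -0.003 -0.001] rotdeg 0.0 t 22.3 pos [0.5855 0.3778 0.0405] w 1.002 gf 0.0 q6 1.85 F [0.4 0.5 0.1]
```

Emit:
step_arm(series=[{"x":-0.002,"y":-0.006,"z":0.04,"ax":-0.004,"ay":-0.003,"az":0,"grip":-1},{"x":-0.002,"y":-0.006,"z":0.078,"ax":-0.004,"ay":-0.003,"az":0,"grip":-1},{"x":-0.002,"y":-0.006,"z":0.078,"ax":-0.004,"ay":-0.003,"az":0,"grip":-0.2},{"x":-0.002,"y":-0.006,"z":0.078,"ax":-0.004,"ay":-0.003,"az":0,"grip":1},{"x":-0.002,"y":-0.006,"z":0.078,"ax":-0.004,"ay":-0.003,"az":0,"grip":1},{"x":-0.002,"y":-0.006,"z":0.078,"ax":-0.004,"ay":-0.003,"az":0,"grip":1},{"x":-0.002,"y":-0.006,"z":0.078,"ax":-0.004,"ay":-0.003,"az":0,"grip":1},{"x":-0.002,"y":-0.006,"z":0.078,"ax":-0.004,"ay":-0.003,"az":0,"grip":1}])

```text
time: 23.1
tool_pos: [0.5832, 0.3812, 0.0006]
tcp_rot: [3.115, 0.405, -0.001]
wrist_force: [0.4, 0.4, -2.5]
width: 0.686
grip_force: 45.5
```

Emit:
step_arm(series=[{"x":0,"y":0,"z":-0.05,"ax":0,"ay":0,"az":0,"grip":1},{"x":0,"y":0,"z":-0.1,"ax":0,"ay":0,"az":0,"grip":1},{"x":0,"y":0,"z":-0.16,"ax":0,"ay":0,"az":0,"grip":1},{"x":0,"y":0,"z":-0.2,"ax":0,"ay":0,"az":0,"grip":1},{"x":0,"y":0,"z":-0.2,"ax":0,"ay":0,"az":0,"grip":1}])

```text
time: 23.6
tool_pos: [0.5859, 0.3828, 0.1052]
tcp_rot: [-3.112, -0.404, -0.011]
wrist_force: [0.4, 0.0, -0.2]
width: 0.691
grip_force: 45.6
```

```bash
python3 -c "
from h import *
mv(.479,-.0147,.1,-4.2)"
```

```text
shift [-0.41    0.714   0.0059] turn [ 0.005 -0.015 -2.366] rotdeg 71.0 t 23.6 pos [0.5859 0.3828 0.1052] w 0.691 gf 45.6 q6 1.86 F [ 0.4  0.  -0.2]
```

Emit:
step_arm(series=[{"x":-0.26,"y":0.46,"z":0,"ax":0.005,"ay":-0.015,"az":-0.8,"grip":1},{"x":-0.26,"y":0.46,"z":0,"ax":0.005,"ay":-0.015,"az":-0.8,"grip":1},{"x":-0.26,"y":0.46,"z":0,"ax":0.005,"ay":-0.015,"az":-0.8,"grip":1},{"x":-0.26,"y":0.46,"z":0,"ax":0.005,"ay":-0.015,"az":-0.8,"grip":1},{"x":-0.26,"y":0.46,"z":0,"ax":0.005,"ay":-0.015,"az":-0.8,"grip":1},{"x":-0.26,"y":0.46,"z":0,"ax":0.005,"ay":-0.015,"az":-0.8,"grip":1},{"x":-0.26,"y":0.46,"z":0,"ax":0.005,"ay":-0.015,"az":-0.8,"grip":1}])

```text
time: 24.3
tool_pos: [0.5147, 0.1235, 0.0992]
tcp_rot: [-2.963, -1.038, 0.018]
wrist_force: [0.7, 0.3, -1.6]
width: 0.692
grip_force: 45.5
```

```bash
python3 -c "
from h import *
mv(.479,-.0147,.1,-4.2)"
```

```text
shift [-2.282e-01  1.714e-01 -2.000e-04] turn [-0.018  0.014 -1.573] rotdeg 47.2 t 24.3 pos [0.5147 0.1235 0.0992] w 0.692 gf 45.5 q6 1.08 F [ 0.7  0.3 -1.6]
```

Emit:
step_arm(series=[{"x":-0.228,"y":0.171,"z":0,"ax":-0.018,"ay":0.014,"az":-0.8,"grip":1},{"x":-0.228,"y":0.171,"z":0,"ax":-0.018,"ay":0.014,"az":-0.8,"grip":1},{"x":-0.228,"y":0.171,"z":0,"ax":-0.018,"ay":0.014,"az":-0.8,"grip":1},{"x":-0.228,"y":0.171,"z":0,"ax":-0.018,"ay":0.014,"az":-0.8,"grip":1},{"x":-0.228,"y":0.171,"z":0,"ax":-0.018,"ay":0.014,"az":-0.8,"grip":1},{"x":-0.228,"y":0.171,"z":0,"ax":-0.018,"ay":0.014,"az":-0.8,"grip":1}])

```text
time: 24.9
tool_pos: [0.4818, -0.0112, 0.101]
tcp_rot: [2.68, 1.635, 0.004]
wrist_force: [-0.2, 0.1, -0.9]
width: 0.685
grip_force: 45.5
```

Emit:
step_arm(series=[{"x":0,"y":0,"z":0,"ax":0,"ay":0,"az":-0.77,"grip":1},{"x":0,"y":0,"z":0.04,"ax":0,"ay":0,"az":-0.77,"grip":1},{"x":0,"y":0,"z":0.08,"ax":0,"ay":0,"az":-0.77,"grip":1},{"x":0,"y":0,"z":0.09,"ax":0,"ay":0,"az":-0.77,"grip":1},{"x":0,"y":0,"z":0.09,"ax":0,"ay":0,"az":-0.77,"grip":1},{"x":0,"y":0,"z":0.09,"ax":0,"ay":0,"az":-0.77,"grip":1}])

```text
time: 25.5
tool_pos: [0.482, -0.0118, 0.0566]
tcp_rot: [2.297, 2.137, 0.003]
wrist_force: [1.0, 0.2, -2.4]
width: 0.69
grip_force: 45.5
```

```bash
python3 -c "
from h import *
mv(.479,-.0147,.0295,-4.2)"
```

```text
shift [-0.0061 -0.0058  0.0542] turn [0.007 0.003 0.002] rotdeg -0.1 t 25.5 pos [ 0.482  -0.0118  0.0566] w 0.69 gf 45.5 q6 -0.0 F [ 1.   0.2 -2.4]
```

Emit:
step_arm(series=[{"x":-0.006,"y":-0.006,"z":0.02,"ax":0.007,"ay":0.003,"az":0,"grip":1},{"x":-0.006,"y":-0.006,"z":0.04,"ax":0.007,"ay":0.003,"az":0,"grip":1},{"x":-0.006,"y":-0.006,"z":0.05,"ax":0.007,"ay":0.003,"az":0,"grip":1},{"x":-0.006,"y":-0.006,"z":0.054,"ax":0.007,"ay":0.003,"az":0,"grip":1},{"x":-0.006,"y":-0.006,"z":0.054,"ax":0.007,"ay":0.003,"az":0,"grip":1},{"x":-0.006,"y":-0.006,"z":0.054,"ax":0.007,"ay":0.003,"az":0,"grip":1}])

```text
time: 26.1
tool_pos: [0.4782, -0.0155, 0.0291]
tcp_rot: [-2.299, -2.14, 0.0]
wrist_force: [0.4, 1.0, -3.0]
width: 0.685
grip_force: 45.5
```

Emit:
step_arm(series=[{"x":0,"y":0,"z":0,"ax":0,"ay":0,"az":0,"grip":-0.5},{"x":0,"y":0,"z":0,"ax":0,"ay":0,"az":0,"grip":-1},{"x":0,"y":0,"z":0,"ax":0,"ay":0,"az":0,"grip":-1},{"x":0,"y":0,"z":0,"ax":0,"ay":0,"az":0,"grip":-1},{"x":0,"y":0,"z":-0.06,"ax":0,"ay":0,"az":0,"grip":-1},{"x":0,"y":0,"z":-0.15,"ax":0,"ay":0,"az":0,"grip":-1},{"x":0,"y":0,"z":-0.2,"ax":0,"ay":0,"az":0,"grip":-1},{"x":0,"y":0,"z":-0.2,"ax":0,"ay":0,"az":0,"grip":-1}])

```text
time: 26.9
tool_pos: [0.482, -0.0157, 0.134]
tcp_rot: [2.294, 2.136, 0.01]
wrist_force: [0.6, 0.2, -0.2]
width: 0.999
grip_force: 0.0
```

```bash
python3 -c "
from h import *
mv(.4208,.3892,.12,74)"
```

```text
shift [ 0.799  -0.1799  0.0263] turn [ 0.014  0.012 -2.603] rotdeg 78.1 t 26.9 pos [ 0.482  -0.0157  0.134 ] w 0.999 gf 0.0 q6 -0.01 F [ 0.6  0.2 -0.2]
```

Emit:
step_arm(series=[{"x":0.5,"y":-0.11,"z":0,"ax":0.014,"ay":0.012,"az":-0.9,"grip":-1},{"x":0.5,"y":-0.11,"z":0,"ax":0.014,"ay":0.012,"az":-0.9,"grip":-1},{"x":0.5,"y":-0.11,"z":0,"ax":0.014,"ay":0.012,"az":-0.9,"grip":-1},{"x":0.5,"y":-0.11,"z":0,"ax":0.014,"ay":0.012,"az":-0.9,"grip":-1},{"x":0.5,"y":-0.11,"z":0,"ax":0.014,"ay":0.012,"az":-0.9,"grip":-1},{"x":0.5,"y":-0.11,"z":0,"ax":0.014,"ay":0.012,"az":-0.9,"grip":-1},{"x":0.5,"y":-0.11,"z":0,"ax":0.014,"ay":0.012,"az":-0.9,"grip":-1}])

```text
time: 27.6
tool_pos: [0.44, 0.239, 0.1281]
tcp_rot: [-1.725, -2.613, 0.003]
wrist_force: [0.9, -0.1, -0.0]
width: 0.997
grip_force: 0.0
```

```bash
python3 -c "
from h import *
mv(.4208,.3892,.12,74)
c=cam('top');pile(c,3);rest(c)"
```

```text
shift [0.2913 0.0829 0.0178] turn [-0.007 -0.02  -1.696] rotdeg 50.9 t 27.6 pos [0.44   0.239  0.1281] w 0.997 gf 0.0 q6 0.03 F [ 0.9 -0.1 -0. ]
pile top mm in place frame (array([-0.3,  1.2]), np.float64(0.6)) win dist 0.0578
cas [ 0.4837 -0.0154] 86.4 0.0592
cas [ 0.8195 -0.1832] 91.3 0.9676
cas [1.0225 0.9854] 130.9 0.0349
wood (array([344.4, 147.2]), np.int32(773), array([611. , -26.3]), array([195.9,  41.4]), 85.8)
wood (array([206.7, 255.8]), np.int32(374), array([281.8, 390.4]), array([109.4,  32.5]), 78.4)
```

Emit:
step_arm(series=[{"x":0.291,"y":0.083,"z":0,"ax":-0.007,"ay":-0.02,"az":-0.85,"grip":-1},{"x":0.291,"y":0.083,"z":0,"ax":-0.007,"ay":-0.02,"az":-0.85,"grip":-1},{"x":0.291,"y":0.083,"z":0,"ax":-0.007,"ay":-0.02,"az":-0.85,"grip":-1},{"x":0.291,"y":0.083,"z":0,"ax":-0.007,"ay":-0.02,"az":-0.85,"grip":-1},{"x":0.291,"y":0.083,"z":0,"ax":-0.007,"ay":-0.02,"az":-0.85,"grip":-1},{"x":0.291,"y":0.083,"z":0,"ax":-0.007,"ay":-0.02,"az":-0.85,"grip":-1}])

```text
time: 28.25
tool_pos: [0.4229, 0.3857, 0.1293]
tcp_rot: [1.119, 2.935, -0.005]
wrist_force: [-0.7, -0.0, -0.4]
width: 0.998
grip_force: 0.0
```

Emit:
step_arm(series=[{"x":0,"y":0,"z":0,"ax":0,"ay":0,"az":-0.85,"grip":-1},{"x":0,"y":0,"z":0,"ax":0,"ay":0,"az":-0.85,"grip":-1},{"x":0,"y":0,"z":0,"ax":0,"ay":0,"az":-0.85,"grip":-1},{"x":0,"y":0,"z":0.07,"ax":0,"ay":0,"az":-0.85,"grip":-1},{"x":0,"y":0,"z":0.14,"ax":0,"ay":0,"az":-0.85,"grip":-1},{"x":0,"y":0,"z":0.17,"ax":0,"ay":0,"az":-0.85,"grip":-1},{"x":0,"y":0,"z":0.17,"ax":0,"ay":0,"az":-0.85,"grip":-1},{"x":0,"y":0,"z":0.17,"ax":0,"ay":0,"az":-0.85,"grip":-1}])

```text
time: 29.05
tool_pos: [0.4234, 0.3873, 0.0456]
tcp_rot: [0.442, 3.11, -0.002]
wrist_force: [-0.0, 0.7, 0.2]
width: 1.0
grip_force: 0.0
```

```bash
python3 -c "
from h import *
mv(.4208,.3892,.0015,74)"
```

```text
shift [0.0061 0.0023 0.0882] turn [-0.002  0.002 -0.006] rotdeg 0.2 t 29.1 pos [0.4234 0.3873 0.0456] w 1.0 gf 0.0 q6 -0.59 F [-0.   0.7  0.2]
```

Emit:
step_arm(series=[{"x":0.006,"y":0.002,"z":0.045,"ax":0,"ay":0.002,"az":-0.006,"grip":-1},{"x":0.006,"y":0.002,"z":0.08,"ax":0,"ay":0.002,"az":-0.006,"grip":-1},{"x":0.006,"y":0.002,"z":0.088,"ax":0,"ay":0.002,"az":-0.006,"grip":-0.2},{"x":0.006,"y":0.002,"z":0.088,"ax":0,"ay":0.002,"az":-0.006,"grip":1},{"x":0.006,"y":0.002,"z":0.088,"ax":0,"ay":0.002,"az":-0.006,"grip":1},{"x":0.006,"y":0.002,"z":0.088,"ax":0,"ay":0.002,"az":-0.006,"grip":1},{"x":0.006,"y":0.002,"z":0.088,"ax":0,"ay":0.002,"az":-0.006,"grip":1},{"x":0.006,"y":0.002,"z":0.088,"ax":0,"ay":0.002,"az":-0.006,"grip":1}])

```text
time: 29.85
tool_pos: [0.4209, 0.3904, 0.0023]
tcp_rot: [0.435, 3.111, 0.001]
wrist_force: [0.6, 0.8, 4.4]
width: 0.69
grip_force: 44.4
```

Emit:
step_arm(series=[{"x":0,"y":0,"z":-0.05,"ax":0,"ay":0,"az":0,"grip":1},{"x":0,"y":0,"z":-0.1,"ax":0,"ay":0,"az":0,"grip":1},{"x":0,"y":0,"z":-0.18,"ax":0,"ay":0,"az":0,"grip":1},{"x":0,"y":0,"z":-0.24,"ax":0,"ay":0,"az":0,"grip":1},{"x":0,"y":0,"z":-0.24,"ax":0,"ay":0,"az":0,"grip":1}])

```text
time: 30.35
tool_pos: [0.4231, 0.3924, 0.1264]
tcp_rot: [0.434, 3.106, 0.01]
wrist_force: [0.3, 0.8, -1.0]
width: 0.687
grip_force: 44.0
```

```bash
python3 -c "
from h import *
mv(.479,-.0147,.12,-4.2)"
```

```text
shift [-0.3306 -0.7524  0.0092] turn [ 1.80e-02 -1.00e-03  2.61e+00] rotdeg -78.3 t 30.4 pos [0.4231 0.3924 0.1264] w 0.687 gf 44.0 q6 -0.59 F [ 0.3  0.8 -1. ]
```

Emit:
step_arm(series=[{"x":-0.21,"y":-0.48,"z":0,"ax":0.018,"ay":0,"az":0.9,"grip":1},{"x":-0.21,"y":-0.48,"z":0,"ax":0.018,"ay":0,"az":0.9,"grip":1},{"x":-0.21,"y":-0.48,"z":0,"ax":0.018,"ay":0,"az":0.9,"grip":1},{"x":-0.21,"y":-0.48,"z":0,"ax":0.018,"ay":0,"az":0.9,"grip":1},{"x":-0.21,"y":-0.48,"z":0,"ax":0.018,"ay":0,"az":0.9,"grip":1},{"x":-0.21,"y":-0.48,"z":0,"ax":0.018,"ay":0,"az":0.9,"grip":1},{"x":-0.21,"y":-0.48,"z":0,"ax":0.018,"ay":0,"az":0.9,"grip":1}])

```text
time: 31.05
tool_pos: [0.4546, 0.1284, 0.1201]
tcp_rot: [-1.153, -2.919, 0.018]
wrist_force: [-0.1, 0.9, -1.7]
width: 0.681
grip_force: 44.1
```

```bash
python3 -c "
from h import *
mv(.479,-.0147,.12,-4.2)"
```

```text
shift [-0.2312 -0.1754  0.0025] turn [-0.02   0.012  1.702] rotdeg -51.1 t 31.1 pos [0.4546 0.1284 0.1201] w 0.681 gf 44.1 q6 -0.59 F [-0.1  0.9 -1.7]
```

Emit:
step_arm(series=[{"x":-0.231,"y":-0.175,"z":0,"ax":-0.02,"ay":0.012,"az":0.85,"grip":1},{"x":-0.231,"y":-0.175,"z":0,"ax":-0.02,"ay":0.012,"az":0.85,"grip":1},{"x":-0.231,"y":-0.175,"z":0,"ax":-0.02,"ay":0.012,"az":0.85,"grip":1},{"x":-0.231,"y":-0.175,"z":0,"ax":-0.02,"ay":0.012,"az":0.85,"grip":1},{"x":-0.231,"y":-0.175,"z":0,"ax":-0.02,"ay":0.012,"az":0.85,"grip":1},{"x":-0.231,"y":-0.175,"z":0,"ax":-0.02,"ay":0.012,"az":0.85,"grip":1}])

```text
time: 31.65
tool_pos: [0.48, -0.0108, 0.1218]
tcp_rot: [-1.762, -2.598, -0.002]
wrist_force: [0.1, 0.5, -1.6]
width: 0.685
grip_force: 44.1
```

Emit:
step_arm(series=[{"x":0,"y":0,"z":0,"ax":0,"ay":0,"az":0.85,"grip":1},{"x":0,"y":0,"z":0.04,"ax":0,"ay":0,"az":0.85,"grip":1},{"x":0,"y":0,"z":0.08,"ax":0,"ay":0,"az":0.85,"grip":1},{"x":0,"y":0,"z":0.1,"ax":0,"ay":0,"az":0.85,"grip":1},{"x":0,"y":0,"z":0.1,"ax":0,"ay":0,"az":0.85,"grip":1},{"x":0,"y":0,"z":0.1,"ax":0,"ay":0,"az":0.85,"grip":1},{"x":0,"y":0,"z":0.1,"ax":0,"ay":0,"az":0.85,"grip":1}])

```text
time: 32.35
tool_pos: [0.4813, -0.012, 0.0734]
tcp_rot: [-2.293, -2.147, -0.004]
wrist_force: [0.7, -0.4, -2.5]
width: 0.684
grip_force: 44.1
```

```bash
python3 -c "
from h import *
mv(.4792,-.0155,.0448,-4.2)"
```

```text
shift [-0.0073 -0.0039  0.0572] turn [ 0.003 -0.004  0.014] rotdeg -0.4 t 32.4 pos [ 0.4813 -0.012   0.0734] w 0.684 gf 44.1 q6 -0.01 F [ 0.7 -0.4 -2.5]
```

Emit:
step_arm(series=[{"x":-0.007,"y":-0.004,"z":0.02,"ax":0.003,"ay":-0.004,"az":0.014,"grip":1},{"x":-0.007,"y":-0.004,"z":0.04,"ax":0.003,"ay":-0.004,"az":0.014,"grip":1},{"x":-0.007,"y":-0.004,"z":0.05,"ax":0.003,"ay":-0.004,"az":0.014,"grip":1},{"x":-0.007,"y":-0.004,"z":0.057,"ax":0.003,"ay":-0.004,"az":0.014,"grip":1},{"x":-0.007,"y":-0.004,"z":0.057,"ax":0.003,"ay":-0.004,"az":0.014,"grip":1},{"x":-0.007,"y":-0.004,"z":0.057,"ax":0.003,"ay":-0.004,"az":0.014,"grip":1}])

```text
time: 32.95
tool_pos: [0.4779, -0.0158, 0.0443]
tcp_rot: [-2.302, -2.135, 0.003]
wrist_force: [-2.9, 1.2, 4.8]
width: 0.683
grip_force: 44.9
```

Emit:
step_arm(series=[{"x":0,"y":0,"z":0,"ax":0,"ay":0,"az":0,"grip":-0.5},{"x":0,"y":0,"z":0,"ax":0,"ay":0,"az":0,"grip":-1},{"x":0,"y":0,"z":0,"ax":0,"ay":0,"az":0,"grip":-1},{"x":0,"y":0,"z":0,"ax":0,"ay":0,"az":0,"grip":-1},{"x":0,"y":0,"z":-0.06,"ax":0,"ay":0,"az":0,"grip":-1},{"x":0,"y":0,"z":-0.15,"ax":0,"ay":0,"az":0,"grip":-1},{"x":0,"y":0,"z":-0.22,"ax":0,"ay":0,"az":0,"grip":-1},{"x":0,"y":0,"z":-0.22,"ax":0,"ay":0,"az":0,"grip":-1}])

```text
time: 33.75
tool_pos: [0.4829, -0.0161, 0.16]
tcp_rot: [2.298, 2.131, 0.01]
wrist_force: [0.5, 0.2, 0.6]
width: 1.0
grip_force: 0.0
```

Emit:
step_arm(series=[{"x":0.25,"y":0,"z":0,"ax":0,"ay":0,"az":-0.9,"grip":-1},{"x":0.25,"y":0,"z":0,"ax":0,"ay":0,"az":-0.9,"grip":-1},{"x":0.25,"y":0,"z":0,"ax":0,"ay":0,"az":-0.9,"grip":-1},{"x":0.25,"y":0,"z":0,"ax":0,"ay":0,"az":-0.9,"grip":-1},{"x":0.25,"y":0,"z":0,"ax":0,"ay":0,"az":-0.9,"grip":-1}])

```text
time: 34.25
tool_pos: [0.4872, 0.1091, 0.153]
tcp_rot: [-1.74, -2.613, 0.004]
wrist_force: [0.5, -0.1, -0.6]
width: 1.002
grip_force: 0.0
```

```bash
python3 -c "
from h import *
c=cam('top');pile(c,4);rest(c);up(c,190,120,430,280,3.3,'pics/t4.png')
s=cam('scene');up(s,220,120,440,300,3.3,'pics/s4.png')
mv(.416,.246,.1,80)"
```

```text
cas [-0.0477 -0.8302] 11.5 0.087
wood (array([351.9, 147.6]), np.int32(594), array([608.8, -51.4]), array([149.9,  41.7]), 86.2)
wood (array([256.1, 210.5]), np.int32(436), array([415.4, 244.9]), array([ 57.5, 114.4]), 84.6)
shift [ 0.3093 -0.0256  0.1067] turn [-0.005 -0.004 -1.915] rotdeg 57.4 t 34.4 pos [0.4873 0.1081 0.1532] w 1.0 gf 0.0 q6 -0.22 F [-0.1 -0.5  0.3]
```

View pics/t4.png

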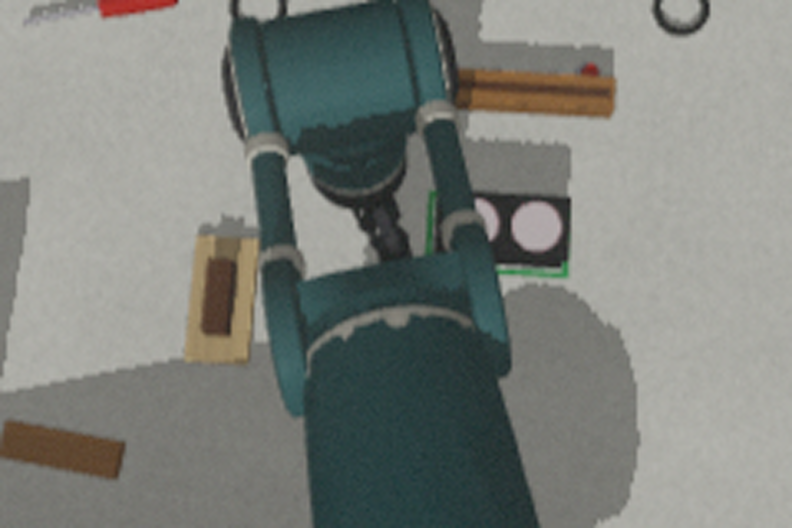

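View pics/s4.png

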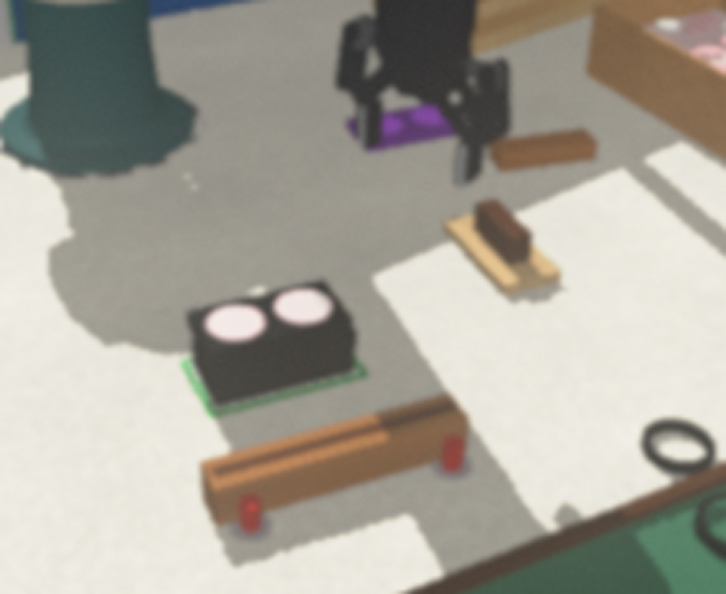

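```bash
cat >> h.py <<'E'
def cover(c,w=(235,185,280,240),zb=.012,zh=.042):
    x0,y0,x1,y1=w;H=hsv(c);m=np.zeros(H.shape[:2],bool);m[y0:y1,x0:x1]=1
    b=m&(H[...,0]>4)&(H[...,0]<26)&(H[...,1]>60)
    k=max(blobs(b,100,2000),key=lambda q:q[1])[2]
    R=cv2.minAreaRect((ray(c,np.argwhere(k)[:,::-1],zb)[:,:2]*1000).astype(np.float32))
    d=k&(H[...,2]<95); kk=max(blobs(d,20,600),key=lambda q:q[1])
    h=cv2.minAreaRect((ray(c,np.argwhere(kk[2])[:,::-1],zh)[:,:2]*1000).astype(np.float32))
    print("board",R,"handle",h,kk[0],kk[1])
E
python3 -c "
from h import *
c=cam('top');cover(c)"
```

```text
board ((418.8740234375, 248.21896362304688), (59.76837158203125, 119.92778015136719), 84.6532974243164) handle ((418.6457824707031, 246.03720092773438), (26.41241455078125, 69.48966217041016), 83.29927062988281) [256.20320856 209.09090909] 187
```

Emit:
step_arm(series=[{"x":0.306,"y":-0.02,"z":0,"ax":-0.005,"ay":-0.004,"az":-1,"grip":-1},{"x":0.306,"y":-0.02,"z":0,"ax":-0.005,"ay":-0.004,"az":-1,"grip":-1},{"x":0.306,"y":-0.02,"z":0,"ax":-0.005,"ay":-0.004,"az":-1,"grip":-1},{"x":0.306,"y":-0.02,"z":0,"ax":-0.005,"ay":-0.004,"az":-1,"grip":-1},{"x":0.306,"y":-0.02,"z":0,"ax":-0.005,"ay":-0.004,"az":-1,"grip":-1},{"x":0.306,"y":-0.02,"z":0,"ax":-0.005,"ay":-0.004,"az":-1,"grip":-1}])

```text
time: 35.0
tool_pos: [0.4199, 0.2454, 0.1539]
tcp_rot: [1.01, 2.973, -0.0]
wrist_force: [-0.9, -0.2, -0.2]
width: 1.003
grip_force: 0.0
```

Emit:
step_arm(series=[{"x":0,"y":0,"z":0,"ax":0,"ay":0,"az":-0.95,"grip":-1},{"x":0,"y":0,"z":0,"ax":0,"ay":0,"az":-0.95,"grip":-1},{"x":0,"y":0,"z":0,"ax":0,"ay":0,"az":-0.95,"grip":-1},{"x":0,"y":0,"z":0.06,"ax":0,"ay":0,"az":-0.95,"grip":-0.3},{"x":0,"y":0,"z":0.12,"ax":0,"ay":0,"az":-0.95,"grip":-0.3},{"x":0,"y":0,"z":0.14,"ax":0,"ay":0,"az":-0.95,"grip":-0.3},{"x":0,"y":0,"z":0.14,"ax":0,"ay":0,"az":-0.95,"grip":-0.3},{"x":0,"y":0,"z":0.14,"ax":0,"ay":0,"az":-0.95,"grip":-0.3}])

```text
time: 35.8
tool_pos: [0.4206, 0.2459, 0.0847]
tcp_rot: [0.245, 3.13, 0.0]
wrist_force: [0.2, 1.0, 0.3]
width: 0.649
grip_force: 0.0
```

```bash
python3 -c "
from h import *
mv(.4187,.247,.018,84.5)"
```

```text
shift [0.0044 0.0016 0.1334] turn [ 0.001  0.004 -0.115] rotdeg 3.4 t 35.8 pos [0.4206 0.2459 0.0847] w 0.649 gf 0.0 q6 -0.94 F [0.2 1.  0.3]
```

Emit:
step_arm(series=[{"x":0.004,"y":0.002,"z":0.04,"ax":0,"ay":0.004,"az":-0.115,"grip":-0.3},{"x":0.004,"y":0.002,"z":0.09,"ax":0,"ay":0.004,"az":-0.115,"grip":-0.3},{"x":0.004,"y":0.002,"z":0.12,"ax":0,"ay":0.004,"az":-0.115,"grip":-0.3},{"x":0.004,"y":0.002,"z":0.133,"ax":0,"ay":0.004,"az":-0.115,"grip":-0.3},{"x":0.004,"y":0.002,"z":0.133,"ax":0,"ay":0.004,"az":-0.115,"grip":1},{"x":0.004,"y":0.002,"z":0.133,"ax":0,"ay":0.004,"az":-0.115,"grip":1},{"x":0.004,"y":0.002,"z":0.133,"ax":0,"ay":0.004,"az":-0.115,"grip":1},{"x":0.004,"y":0.002,"z":0.133,"ax":0,"ay":0.004,"az":-0.115,"grip":1},{"x":0.004,"y":0.002,"z":0.133,"ax":0,"ay":0.004,"az":-0.115,"grip":1}])

```text
time: 36.7
tool_pos: [0.4195, 0.2483, 0.0191]
tcp_rot: [0.147, 3.136, 0.003]
wrist_force: [-0.2, 0.1, 6.6]
width: 0.273
grip_force: 40.3
```

Emit:
step_arm(series=[{"x":0,"y":0,"z":-0.05,"ax":0,"ay":0,"az":0,"grip":1},{"x":0,"y":0,"z":-0.1,"ax":0,"ay":0,"az":0,"grip":1},{"x":0,"y":0,"z":-0.18,"ax":0,"ay":0,"az":0,"grip":1},{"x":0,"y":0,"z":-0.24,"ax":0,"ay":0,"az":0,"grip":1},{"x":0,"y":0,"z":-0.24,"ax":0,"ay":0,"az":0,"grip":1},{"x":0,"y":0,"z":-0.24,"ax":0,"ay":0,"az":0,"grip":1}])

```text
time: 37.3
tool_pos: [0.4181, 0.2476, 0.1378]
tcp_rot: [0.147, 3.138, 0.001]
wrist_force: [-1.1, 0.1, -2.0]
width: 0.275
grip_force: 39.8
```

```bash
python3 -c "
from h import *
mv(.479,-.0147,.14,-4.2)"
```

```text
shift [-0.1704 -0.5108 -0.0046] turn [ 1.000e-03 -1.000e-03  2.961e+00] rotdeg -88.8 t 37.3 pos [0.4181 0.2476 0.1378] w 0.275 gf 39.8 q6 -0.99 F [-1.1  0.1 -2. ]
```

Emit:
step_arm(series=[{"x":-0.16,"y":-0.48,"z":0,"ax":0,"ay":0,"az":1,"grip":1},{"x":-0.16,"y":-0.48,"z":0,"ax":0,"ay":0,"az":1,"grip":1},{"x":-0.16,"y":-0.48,"z":0,"ax":0,"ay":0,"az":1,"grip":1},{"x":-0.16,"y":-0.48,"z":0,"ax":0,"ay":0,"az":1,"grip":1},{"x":-0.16,"y":-0.48,"z":0,"ax":0,"ay":0,"az":1,"grip":1},{"x":-0.16,"y":-0.48,"z":0,"ax":0,"ay":0,"az":1,"grip":1},{"x":-0.16,"y":-0.48,"z":0,"ax":0,"ay":0,"az":1,"grip":1}])

```text
time: 38.0
tool_pos: [0.4735, -0.0001, 0.1351]
tcp_rot: [-0.959, -2.986, 0.001]
wrist_force: [-0.3, -0.0, -0.7]
width: 0.275
grip_force: 40.1
```

Emit:
step_arm(series=[{"x":0,"y":0,"z":0,"ax":0,"ay":0,"az":1,"grip":1},{"x":0,"y":0,"z":0,"ax":0,"ay":0,"az":1,"grip":1},{"x":0,"y":0,"z":0,"ax":0,"ay":0,"az":1,"grip":1},{"x":0,"y":0,"z":0,"ax":0,"ay":0,"az":1,"grip":1}])

```text
time: 38.4
tool_pos: [0.4736, 0.0031, 0.1358]
tcp_rot: [-1.698, -2.639, 0.002]
wrist_force: [0.3, -0.5, -1.3]
width: 0.274
grip_force: 40.1
```

```bash
python3 -c "
from h import *
mv(.479,-.0147,.11,-4.2)"
```

```text
shift [-0.037  -0.0047  0.0515] turn [-0.007 -0.003  0.956] rotdeg -28.7 t 38.4 pos [0.4736 0.0031 0.1358] w 0.274 gf 40.1 q6 -0.47 F [ 0.3 -0.5 -1.3]
```

Emit:
step_arm(series=[{"x":-0.037,"y":-0.005,"z":0,"ax":-0.007,"ay":-0.003,"az":0.956,"grip":1},{"x":-0.037,"y":-0.005,"z":0,"ax":-0.007,"ay":-0.003,"az":0.956,"grip":1},{"x":-0.037,"y":-0.005,"z":0.03,"ax":-0.007,"ay":-0.003,"az":0.956,"grip":1},{"x":-0.037,"y":-0.005,"z":0.06,"ax":-0.007,"ay":-0.003,"az":0.956,"grip":1},{"x":-0.037,"y":-0.005,"z":0.06,"ax":-0.007,"ay":-0.003,"az":0.956,"grip":1},{"x":-0.037,"y":-0.005,"z":0.06,"ax":-0.007,"ay":-0.003,"az":0.956,"grip":1},{"x":-0.037,"y":-0.005,"z":0.06,"ax":-0.007,"ay":-0.003,"az":0.956,"grip":1}])

```text
time: 39.1
tool_pos: [0.4807, -0.0159, 0.1077]
tcp_rot: [2.294, 2.142, 0.003]
wrist_force: [1.6, -0.3, -0.6]
width: 0.27
grip_force: 40.1
```

```bash
python3 -c "
from h import *
mv(.4788,-.0147,.0755,-4.2)
s=cam('scene');up(s,220,120,440,300,3.3,'pics/s5.png')"
```

```text
shift [ 0.0022 -0.0042  0.0644] turn [0.006 0.001 0.009] rotdeg -0.3 t 39.1 pos [ 0.4807 -0.0159  0.1077] w 0.27 gf 40.1 q6 -0.02 F [ 1.6 -0.3 -0.6]
```

View pics/s5.png

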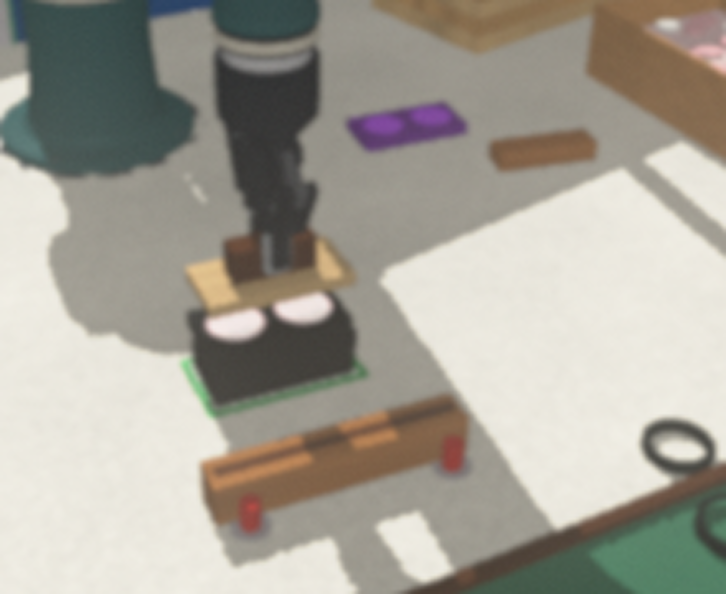

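Cover is held level and aligned above the square pile; the rail still touches both pins. Lower it.

Emit:
step_arm(series=[{"x":0.002,"y":-0.004,"z":0.02,"ax":0.006,"ay":0.001,"az":0.009,"grip":1},{"x":0.002,"y":-0.004,"z":0.04,"ax":0.006,"ay":0.001,"az":0.009,"grip":1},{"x":0.002,"y":-0.004,"z":0.055,"ax":0.006,"ay":0.001,"az":0.009,"grip":1},{"x":0.002,"y":-0.004,"z":0.06,"ax":0.006,"ay":0.001,"az":0.009,"grip":1},{"x":0.002,"y":-0.004,"z":0.06,"ax":0.006,"ay":0.001,"az":0.009,"grip":1},{"x":0.002,"y":-0.004,"z":0.06,"ax":0.006,"ay":0.001,"az":0.009,"grip":1}])

```text
time: 39.75
tool_pos: [0.4788, -0.0157, 0.0774]
tcp_rot: [-2.304, -2.136, 0.0]
wrist_force: [0.1, 0.7, -0.9]
width: 0.271
grip_force: 40.1
```

```bash
python3 -c "
from h import *
mv(.4788,-.0147,.075,-4.2)"
```

```text
shift [ 0.0021 -0.0003  0.0048] turn [-0.     0.    -0.004] rotdeg 0.1 t 39.8 pos [ 0.4788 -0.0157  0.0774] w 0.271 gf 40.1 q6 -0.01 F [ 0.1  0.7 -0.9]
```

Emit:
step_arm(series=[{"x":0.001,"y":0,"z":0.003,"ax":0,"ay":0,"az":0,"grip":1},{"x":0.001,"y":0,"z":0.005,"ax":0,"ay":0,"az":0,"grip":1},{"x":0.001,"y":0,"z":0.005,"ax":0,"ay":0,"az":0,"grip":1},{"x":0.001,"y":0,"z":0.005,"ax":0,"ay":0,"az":0,"grip":1}])

```text
time: 40.15
tool_pos: [0.4791, -0.0152, 0.0752]
tcp_rot: [2.303, 2.136, 0.001]
wrist_force: [0.1, -0.6, -1.0]
width: 0.273
grip_force: 40.2
```

Emit:
step_arm(series=[{"x":0,"y":0,"z":0,"ax":0,"ay":0,"az":0,"grip":0.2},{"x":0,"y":0,"z":0,"ax":0,"ay":0,"az":0,"grip":-0.3},{"x":0,"y":0,"z":0,"ax":0,"ay":0,"az":0,"grip":-0.3},{"x":0,"y":0,"z":0,"ax":0,"ay":0,"az":0,"grip":-0.3},{"x":0,"y":0,"z":-0.04,"ax":0,"ay":0,"az":0,"grip":-0.3},{"x":0,"y":0,"z":-0.12,"ax":0,"ay":0,"az":0,"grip":-0.3},{"x":0,"y":0,"z":-0.2,"ax":0,"ay":0,"az":0,"grip":-0.3},{"x":0,"y":0,"z":-0.25,"ax":0,"ay":0,"az":0,"grip":-0.3}])

```text
time: 40.95
tool_pos: [0.4801, -0.0153, 0.2032]
tcp_rot: [2.302, 2.134, 0.004]
wrist_force: [1.1, 0.0, -1.0]
width: 0.651
grip_force: 0.0
```

Emit:
step_arm(series=[{"x":0.5,"y":0,"z":0,"ax":0,"ay":0,"az":-0.9,"grip":-0.3},{"x":0.5,"y":0,"z":0,"ax":0,"ay":0,"az":-0.9,"grip":-0.3},{"x":0.5,"y":0,"z":0,"ax":0,"ay":0,"az":-0.9,"grip":-0.3},{"x":0.5,"y":0,"z":0,"ax":0,"ay":0,"az":-0.9,"grip":-0.3},{"x":0.5,"y":0,"z":0,"ax":0,"ay":0,"az":-0.9,"grip":-0.3},{"x":0.5,"y":0,"z":0,"ax":0,"ay":0,"az":-0.9,"grip":-0.3},{"x":0.5,"y":0,"z":0,"ax":0,"ay":0,"az":-0.9,"grip":-0.3},{"x":0.5,"y":0,"z":0,"ax":0,"ay":0,"az":-0.9,"grip":-0.3}])

```text
time: 41.75
tool_pos: [0.4974, 0.2332, 0.1996]
tcp_rot: [-1.742, -2.614, 0.002]
wrist_force: [0.2, -0.8, 0.1]
width: 0.649
grip_force: 0.0
```

```bash
python3 -c "
from h import *
c=cam('top');cover(c,(300,165,385,215),.068,.098);print(rail(c,400)[:2]);up(c,270,110,410,230,4.5,'pics/t6.png')
s=cam('scene');up(s,220,150,400,300,4,'pics/s6.png')
mv(.416,.246,.1,80)"
```

```text
board ((476.916259765625, -14.96334457397461), (119.3900375366211, 61.87332534790039), 86.48417663574219) handle ((478.2201843261719, -13.977798461914062), (68.40991973876953, 27.341821670532227), 85.13250732421875) [342.6        185.30952381] 210
[(array([384.7, 103.8]), np.int32(1349), array([ 751.1, -150.7]), array([ 19.3, 844.5]), 0.1), (array([162.9, 107.2]), np.int32(670), array([750. , 538.3]), array([406.7,  18.9]), 90.0)]
shift [ 0.0874 -0.1404  0.1995] turn [-1.000e-03  0.000e+00 -1.914e+00] rotdeg 57.4 t 41.9 pos [0.4976 0.2326 0.1997] w 0.648 gf 0.0 q6 -0.0 F [-0.5 -0.3  0.1]
```

View pics/t6.png

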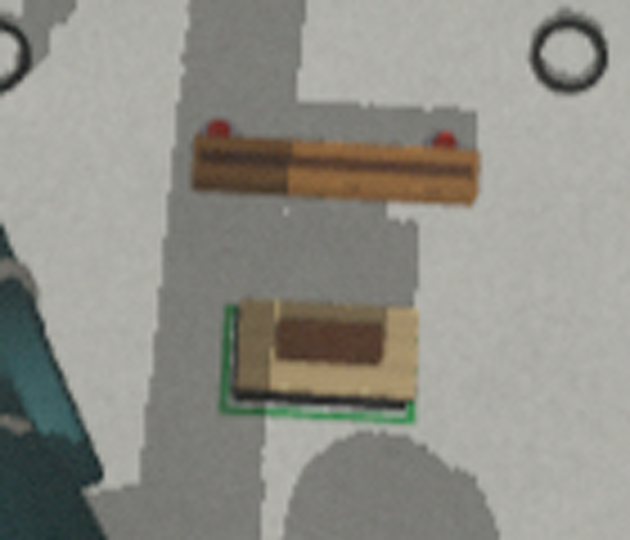

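View pics/s6.png

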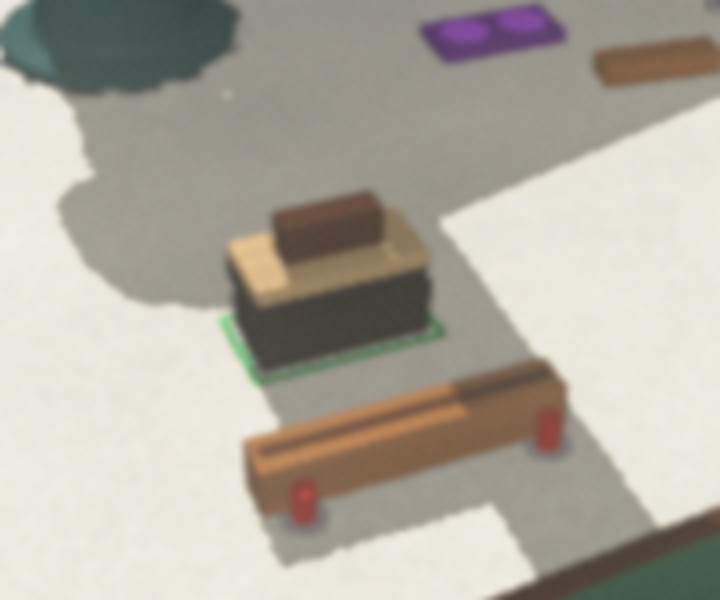

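```bash
python3 -c "
from h import *
c=cam('top');r=[x for x in rail(c,400) if 320<x[0][0]<370 and 135<x[0][1]<160];print(r)
ok=len(r)==1 and abs(r[0][2][0]-611)<1.5 and abs(r[0][4]-85.9)<.6
print(ok)
if ok: print(bot.finish_job())"
```

```text
[(array([344.3, 147.2]), np.int32(787), array([610.6, -26.2]), array([196. ,  42.3]), 85.6)]
True
the job is handed in; nothing more can be done
None
```

The job is handed in: the rail rests against both pins, all four cassettes that were present are piled flat and square in the outline (each within about 1.2 mm of centre when checked, the fourth by eye only), and the cover lies on top, handle up, about 2 mm off centre.

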